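# Let the forming press down to the feed table and draw the die out

### The job

The forming is finished. Crack the press's release valve open a little so that the platen sinks slowly with the die on it, and when the platen is level with the feed table nip the valve shut finger-tight. Then draw the die out gently by its upright post until the whole block lies on the feed table between the two fences, and let go; leave the other things on the bench alone.

Things in the scene. Friction and masses are not known exactly. Their poses are not given: they have to be found in the camera images.
- valve_grip (a point): Middle of the release valve's T-bar: dark steel, 66 mm long, 10 wide, 20 high, one end red, on an upright 9 mm spindle on the blue pump block left of the press. 122 mm above the bench; the spindle is free for 25 mm below the bar. x runs along the bar, away from the red end, and turns with it; z up. Anticlockwise from above opens. Turns with 0.12 N m of friction and stays where left.
- press: Blue C-frame press on a dark base, its pump block to the left on the same frame; fixed. Origin: on the bench under the ram; x points away from the robot. The valve's seat lies 0.05 to 0.4 rad clockwise of the T-bar's start, a different angle each time, marked nowhere: it is felt, the torque then climbs by about 6 N m per rad. Finger-tight is 0.1 to 0.6 N m on the seat; over 0.8 N m bruises it.
- ram (a joint): How far ram and platen have sunk, in m: 0 at the start, 0.032 at the bottom. They hold until the valve is opened by 0.1 to 0.6 rad from its start (load and wear differ each time), then sink, faster by 3 to 4 mm/s per further 0.1 rad; turning back slows and stops them. 4 to 8 mm/s is a good pace; over 15 mm/s is too fast. They cannot be raised again.
- platen_top (a point): Middle of the flat top face of the platen, the 90 x 90 mm steel plate on the ram on which the die stands; moves with the ram. It starts 10 to 24 mm higher than the feed table. A sprung orange pad under the press head bears on the die with about 5 N and lets go after 3 mm of sinking, when the valve may need a touch more opening.
- feed_table: Fixed steel table in front of the platen, 115 x 100 mm, on two legs, its top 71 to 85 mm above the bench. Origin: middle of its top face; x points to the platen, y left, z up. A 4 mm gap parts its rounded inner edge (x = +57 mm) from the platen. Two dark fences 9 mm high along its sides stand 81 mm apart, flared towards the platen.
- die: Forming die: dark steel block 70 x 70 x 28 mm, domed copper blank on top, 0.55 kg with handle. Origin: middle of its underside; z up; -x points out of the press along its flat handle to the post. Leading lower edge rounded by 4 mm. Starts in the middle of the platen, 106.5 mm from the feed table's origin along the table's x. Push it against table or fences with no more than 25 N.
- die_post (a point): Grip point on the round black upright post at the end of the die's handle: 16 mm thick, 110 mm in front of the die's middle, 45 mm above its underside. The straight part of the post reaches from 21 mm below the point to 13 mm above, its top 17 mm above. The press head (top 200 mm above the bench) begins 72 mm behind the post at the start. x is the die's x.
- flat_pliers: Orange-handled pliers, 160 x 56 x 13 mm, lying near the bench's front edge; leave alone.
- chasing_hammer: Hammer with a wooden handle, 178 x 72 x 22 mm, left of the pump; leave alone.
- planishing_hammer: Second hammer with a wooden handle, 166 x 70 x 23 mm, further left; leave alone.

How it is judged:
On the way:
1. the platen is level with the feed table, within 3 mm, and still, with the die on it and the valve nipped onto its seat (seat force over 4 N) (z of platen_top in the frame of feed_table between -0.003 and 0.003 m and velocity of joint ram below 0.0015 m/s and horizontal distance between die and platen_top below 0.012 m and contact force between valve_nose and valve_seat above 4 N), for 0.1 s.
At the end, for the whole second after the job is handed in: The die block lies flat (within 0.06 rad) and still on the feed table, its middle 45 mm short of to 24 mm past the table's middle towards the platen and within 8 mm of its centre line; the platen stands still within 4 mm of the table's height (x of die in the frame of feed_table between -0.045 and 0.024 m and y of die in the frame of feed_table between -0.008 and 0.008 m and z of die in the frame of feed_table between -0.003 and 0.003 m and angle between die's own z axis and vertical below 0.06 rad and linear speed of die below 0.01 m/s and z of platen_top in the frame of feed_table between -0.004 and 0.004 m and velocity of joint ram below 0.001 m/s); the robot touches nothing.
It fails at once if the platen sinks faster than 15 mm/s (velocity of joint ram above 0.015 m/s).
It fails at once if the valve is overtightened: more than 40 N on its seat (0.8 N m at the bar) (contact force between valve_nose and valve_seat above 40 N).
It fails at once if the die is jammed against the feed table with more than 25 N (contact force between die and feed_table above 25 N).
It fails at once if the die is tipped by more than 0.2 rad (angle between die's own z axis and vertical above 0.2 rad).
It fails at once if the pliers or a hammer is moved by more than 20 mm (distance of any of flat_pliers, chasing_hammer, planishing_hammer from where it was at the start of the episode above 0.02 m).
It also fails if it takes over 67 s, if anything falls off the work surface, if the arm or the gripper's body presses on something with over 40 N, if the wrist force passes 120 N, or if a joint passes its speed limit or range.

### The arm

A 7-joint arm with a two-finger parallel gripper is mounted at the origin on a cart in front of the work surface, level with it; the furniture and walls round the work are solid. World frame = base frame: x ahead of the robot, y to its left, z up, the work surface at z = 0. Lengths are in m, angles in rad, forces in N, time in s.
With the tool pointing down it reaches from about 0.4 to 0.85 m from the base axis. Payload 10.4 kg.
Tool frame: the origin (TCP) lies at the centre of the arm's flange, where the gripper is bolted on; the fingertips stand 173 mm ahead of it and the grasp point (between the pads) lies 155 mm ahead of it (manip.nose_length is the distance from the TCP to the fingertips, in m); z points along the fingers, x is the direction in which the jaws open and shut, and the axes are right-handed (so a half turn about z gives the same grasp; the last joint's range is limited). The gripper opens to 85 mm and grips with 20 to 120 N. Pads are 22 mm wide; open, the fingers measure 114 mm over their backs; the gripper's body (76 mm by 85 mm) begins 54 mm behind the grasp point. The pads swing forward as they close: fully open they stand 13 mm farther back than shut.
Start: joints at [1.093, 0.332, -0.065, 1.46, 0.022, 1.35, -0.088], TCP at [0.275, -0.561, 0.405] pointing down, gripper open.
Joint ranges: [-2.6, 2.6], [-0.5, 2.12], [-1.47, 1.34], [0.16, 2.42], [-1.27, 4.41], [0.06, 2.06], [-2.6, 2.6]. Speed limits (rad/s): [2.22, 2.22, 2.79, 2.79, 3.14, 3.14, 3.14].

### API

Orientations are given as a unit quaternion [x, y, z, w].
In Python, from workcell import status, cams, order, manip gives the robot as it stands.
- The arm moves only by the tool servo_tool, never from a script. Its argument "motion" is a list that holds one entry, the list of rows, each a list of 6 numbers: the shift along the tool's x, y, z in units of 50 mm (1.0 is 50 mm), then the turn, a rotation vector about the tool's x, y, z in units of 5 degrees (1.0 is 5 degrees). In form: [[[x, y, z, ax, ay, az], ...]]. A call has 1 to 12 rows; each row shifts and turns the pose as measured when the row begins, along the tool's axes as they then stand; what a row does not reach is not made up. A row lasts 1/10 s, in which the tool goes at most 50 mm and 8.59 degrees, less where a joint would pass 70% of its speed; a pose out of reach is approached as far as the arm can. A call is refused whole if a number of a shift passes 1 or a number of a turn 1, either way. A call with a gripper value outside its range is refused whole. "jaw" is the closure in counts, from 0 (fully open) to 255 (shut), set as the call begins (left out, the last holds). The fingers move at their own pace and stop on an object; "force" is the grip in N (left out, the last holds). Time passes only in rows, so rows that do not move let the fingers close. It gives the time, the measured TCP pose, the force and the opening at its end, in the units of the state.
- status.get_obs(): the state, without advancing time (a new reading comes with each control period).
- cams.camera(name): name is "scene" or "top" or "wrist"; returns a dict with "color" (384x512x3 uint8, red, green, blue), "vertical_fov" (degrees; the focal length in pixels is half the picture's height over the tangent of half this angle, whatever the lens; pixels are square), "cx", "cy" (the principal point, pixels), "k1" (the pictures are not rectified: a ray, as slopes to the right and down, at radius r is drawn at 1 + k1 r^2 times it, then the intrinsics apply), "extrinsics" (4x4, takes a point from camera to world coordinates). Camera axes: x right, y down, z forward; pixel columns grow to the right and rows downward; lengths in m; the calibration is good to about 2 mm. A picture is of the moment at which its call begins. There is no depth.
- order.hand_in(): hands the job in, once; it reports no verdict.
The state is a dict: "clock": time; "joint_pos": joint angles; "joint_velocities": joint speeds; "tau": joint torques, N m; "position": TCP position; "ee_rot": TCP orientation; "ft_force": force on the tool from outside, world axes, zero at the start; "torque": the same for the moment, N m; "grip_width": opening from 0.0 (shut) to 1.0 (fully open).
Only numpy, scipy, OpenCV 4.12 (cv2) and the standard library are available. Lean on these libraries where they do the work, as an engineer would, in place of code of your own. Each camera call takes 0.05 s, during which the arm holds its last target.

## Working session

There is one attempt and no reset: what is moved stays moved. The work goes in short steps, Python scripts to look and compute and a tool call to move; the robot and the scene stay as the last step left them, time stands still between calls to the robot, and variables do not carry over. Pictures are saved under pics/ and viewed, and the job is handed in when it is done.

Besides the shell and the picture viewer there is one more tool, called by a JSON object that holds its "name" and its "arguments". servo_tool: Moves the arm, as the interface text tells. Its arguments: {"type":"object","properties":{"motion":{"type":"array","items":{"type":"array","items":{"type":"array","items":{"type":"number"}}}},"jaw":{"type":"number"},"force":{"type":"number"}},"required":["motion"]}

```bash
ls; mkdir -p pics; cat > h.py <<'E'
import numpy as np,cv2
from workcell import status,cams,order,manip
def snap(name,fn):
    c=cams.camera(name); cv2.imwrite('pics/'+fn,c['color'][:,:,::-1]); np.save('pics/'+fn+'.npy',c,allow_pickle=True); return c
def load(fn): return np.load('pics/'+fn+'.npy',allow_pickle=True).item()
def ray(c,u,v):
    f=192/np.tan(np.radians(c['vertical_fov'])/2)
    K=np.array([[f,0,c['cx']],[0,f,c['cy']],[0,0,1]])
    p=cv2.undistortPoints(np.array([[[u,v]]],float),K,np.array([c['k1'],0,0,0.]))[0,0]
    E=np.array(c['extrinsics']); d=E[:3,:3]@np.array([p[0],p[1],1]); return E[:3,3],d/np.linalg.norm(d)
def onz(c,u,v,z):
    o,d=ray(c,u,v); return o+d*(z-o[2])/d[2]
def tri(c1,p1,c2,p2):
    o1,d1=ray(c1,*p1);o2,d2=ray(c2,*p2)
    A=np.stack([d1,-d2],1);s=np.linalg.lstsq(A,o2-o1,rcond=None)[0]
    a=o1+s[0]*d1;b=o2+s[1]*d2
    return (a+b)/2,np.linalg.norm(a-b)
def proj(c,P):
    f=192/np.tan(np.radians(c['vertical_fov'])/2)
    E=np.array(c['extrinsics']);q=E[:3,:3].T@(np.array(P)-E[:3,3]);x,y=q[0]/q[2],q[1]/q[2];s=1+c['k1']*(x*x+y*y)
    return np.array([c['cx']+f*x*s,c['cy']+f*y*s])
E
python3 - <<'E'
from h import *
for n in ['scene','top','wrist']:
    c=snap(n,n+'0.png'); print(n,c['vertical_fov'],c['k1'],np.round(c['extrinsics'],3).tolist())
print(status.get_obs(),manip.nose_length)
E
```

```text
pics
scene 49.35950186702468 -0.06783481674167899 [[-0.653, -0.493, 0.575, -0.108], [-0.757, 0.44, -0.482, 0.533], [-0.016, -0.75, -0.661, 0.839], [0.0, 0.0, 0.0, 1.0]]
top 55.07723071960193 -0.027500268096178452 [[-0.005, -0.983, 0.185, 0.326], [-1.0, 0.003, -0.008, 0.019], [0.007, -0.185, -0.983, 1.026], [0.0, 0.0, 0.0, 1.0]]
wrist 70.23876383099325 -0.03110717170989447 [[0.44, -0.86, -0.258, 0.342], [-0.898, -0.422, -0.124, -0.528], [-0.002, 0.286, -0.958, 0.373], [0.0, 0.0, 0.0, 1.0]]
{'clock': 0.15, 'joint_pos': array([ 1.09339353,  0.33273197, -0.06465969,  1.4607221 ,  0.02161887,
        1.34988398, -0.08851557]), 'joint_velocities': array([-6.71988328e-04, -1.60719269e-03,  1.75833891e-04, -1.21289681e-03,
       -7.24764868e-05, -1.11642580e-03, -2.62565949e-04]), 'tau': array([-5.58783586e-05, -6.25827670e+01,  4.87672677e-02, -3.91851711e+01,
        1.61699520e-02,  7.44351506e-03,  1.85283648e-05]), 'position': array([ 0.27450126, -0.56139815,  0.40410777]), 'ee_rot': array([ 8.48308602e-01, -5.29501879e-01, -4.64061089e-04, -2.45518259e-04]), 'ft_force': array([0.26267908, 0.34823866, 0.31226238]), 'torque': array([-0.02210646, -0.01057628, -0.01457294]), 'grip_width': 1.0059878251153977} 0.1734
```

View pics/scene0.png

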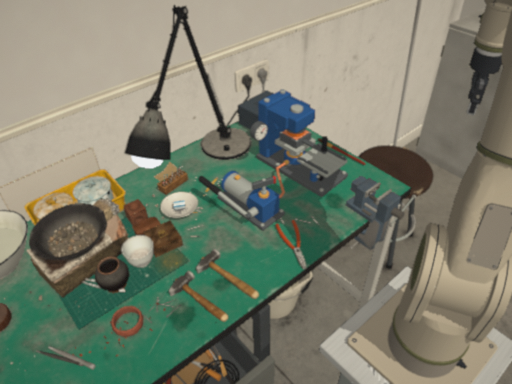

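View pics/top0.png

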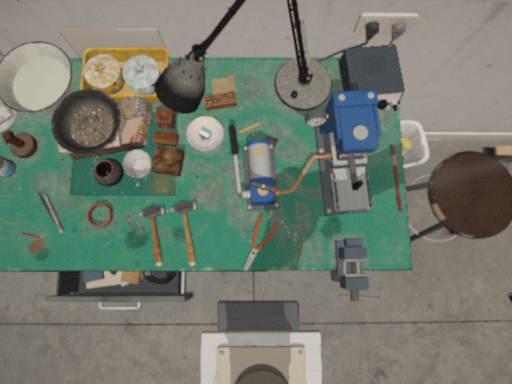

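View pics/wrist0.png

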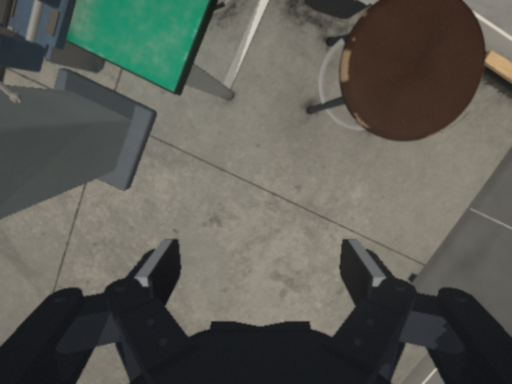

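The scene and top views show the press around top px (350,150), with the pump left of it at (262,180). I'll enlarge both.

```bash
python3 - <<'E'
from h import *
a=cv2.imread('pics/top0.png')[80:220,225:415]; cv2.imwrite('pics/top0z.png',cv2.resize(a,None,fx=4.2,fy=4.2,interpolation=cv2.INTER_CUBIC))
a=cv2.imread('pics/scene0.png')[80:240,190:390]; cv2.imwrite('pics/scene0z.png',cv2.resize(a,None,fx=3.7,fy=3.7,interpolation=cv2.INTER_CUBIC))
c=load('top0.png')
print(onz(c,262,185,.12),onz(c,348,195,.08),onz(c,350,150,.08))
E
```

```text
[ 0.52461927 -0.00355341  0.12      ] [ 0.50587015 -0.23005412  0.08      ] [ 0.62895064 -0.24187126  0.08      ]
```

View pics/top0z.png

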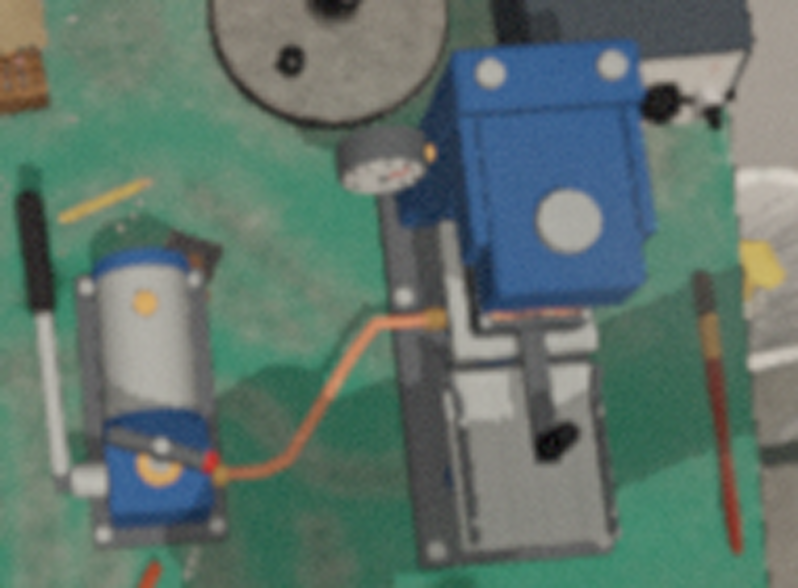

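View pics/scene0z.png

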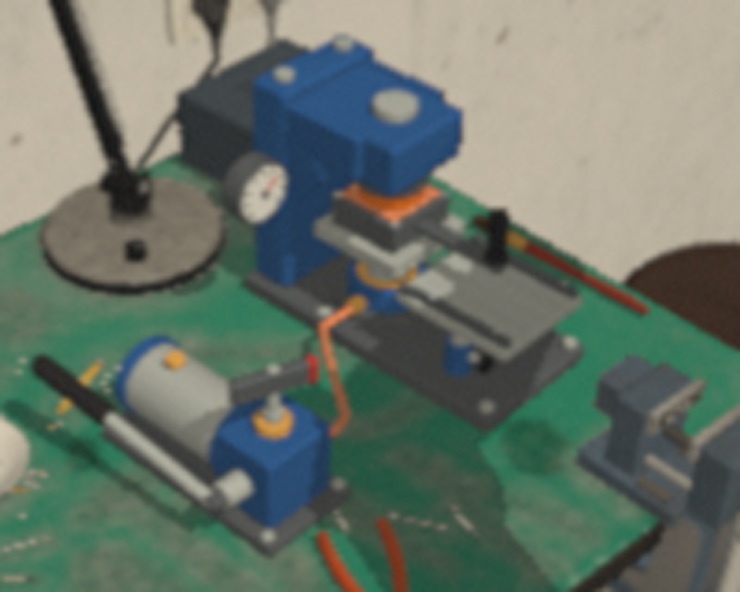

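Top zoom: T-bar's red end is at (212,462), far end (110,437), boss (161,447). The post is at (555,440) and the table spans (450–610, 360–550). I'll move over the press for close wrist views.

```bash
cat >> h.py <<'E'
from scipy.spatial.transform import Rotation as Rn
def Rpsi(psi): # x_tool heading psi, tool down
    c,s=np.cos(psi),np.sin(psi); return np.array([[c,s,0],[s,-c,0],[0,0,-1.]])
def pose():
    o=status.get_obs(); return o['position'],Rn.from_quat(o['ee_rot']).as_matrix(),o
def rows(P,psi=None,n=None,vmax=.045,R=None):
    p,R0,o=pose(); Rt=Rpsi(psi) if R is None else R
    w=Rn.from_matrix(R0.T@Rt).as_rotvec(); d=np.array(P)-p
    if n is None: n=int(max(np.ceil(np.linalg.norm(d)/vmax),np.ceil(np.abs(np.degrees(w)).max()/5),1))
    out=[]
    for i in range(n):
        R=R0@Rn.from_rotvec(w*i/n).as_matrix()
        out.append(np.r_[R.T@d/n/.05,np.degrees(w)/n/5])
    print(n); print(np.round(out,2).tolist())
def st():
    p,R,o=pose(); print(o['clock'],'p',np.round(p,4),'psi',round(float(np.degrees(np.arctan2(R[1,0],R[0,0]))),2),'tilt',np.round(R[:2,2],4),'F',np.round(o['ft_force'],2),'T',np.round(o['torque'],3),'g',round(o['grip_width'],3),'q',np.round(o['joint_pos'],2))
E
python3 - <<'E'
from h import *
rows([.42,-.25,.42],0)
E
```

```text
13
[[-0.33, -0.41, -0.02, -0.0, 0.0, -0.98], [-0.3, -0.44, -0.02, -0.0, 0.0, -0.98], [-0.26, -0.46, -0.02, -0.0, 0.0, -0.98], [-0.22, -0.48, -0.02, -0.0, 0.0, -0.98], [-0.17, -0.5, -0.02, -0.0, 0.0, -0.98], [-0.13, -0.51, -0.02, -0.0, 0.0, -0.98], [-0.09, -0.52, -0.02, -0.0, 0.0, -0.98], [-0.04, -0.53, -0.02, -0.0, 0.0, -0.98], [0.0, -0.53, -0.02, -0.0, 0.0, -0.98], [0.05, -0.53, -0.02, -0.0, 0.0, -0.98], [0.09, -0.52, -0.02, -0.0, 0.0, -0.98], [0.14, -0.51, -0.02, -0.0, 0.0, -0.98], [0.18, -0.5, -0.02, -0.0, 0.0, -0.98]]
```

{"name": "servo_tool", "arguments": {"motion": [[[-0.33,-0.41,-0.02,0,0,-1],[-0.3,-0.44,-0.02,0,0,-1],[-0.26,-0.46,-0.02,0,0,-1],[-0.22,-0.48,-0.02,0,0,-1],[-0.17,-0.5,-0.02,0,0,-1],[-0.13,-0.51,-0.02,0,0,-1],[-0.09,-0.52,-0.02,0,0,-1],[-0.04,-0.53,-0.02,0,0,-1],[0,-0.53,-0.02,0,0,-1],[0.05,-0.53,-0.02,0,0,-1],[0.09,-0.52,-0.02,0,0,-1],[0.14,-0.51,-0.02,0,0,-1]]]}}

```text
clock: 1.35
position: [0.4028, -0.2618, 0.4127]
ee_rot: [1.0, -0.017, -0.003, -0.002]
ft_force: [0.5, -0.4, -1.2]
grip_width: 0.998
```

```bash
python3 - <<'E'
from h import *
st(); snap('wrist','w1.png')
a=cv2.imread('pics/w1.png');cv2.imwrite('pics/w1z.png',cv2.resize(a,None,fx=1.55,fy=1.55))
E
```

```text
1.35 p [ 0.4028 -0.2618  0.4127] psi -1.98 tilt [-0.0066  0.004 ] F [ 0.45 -0.44 -1.2 ] T [ 0.004 -0.043  0.013] g 0.998 q [ 0.86  0.03 -0.38  1.8   0.01  1.32  0.44]
```

View pics/w1z.png

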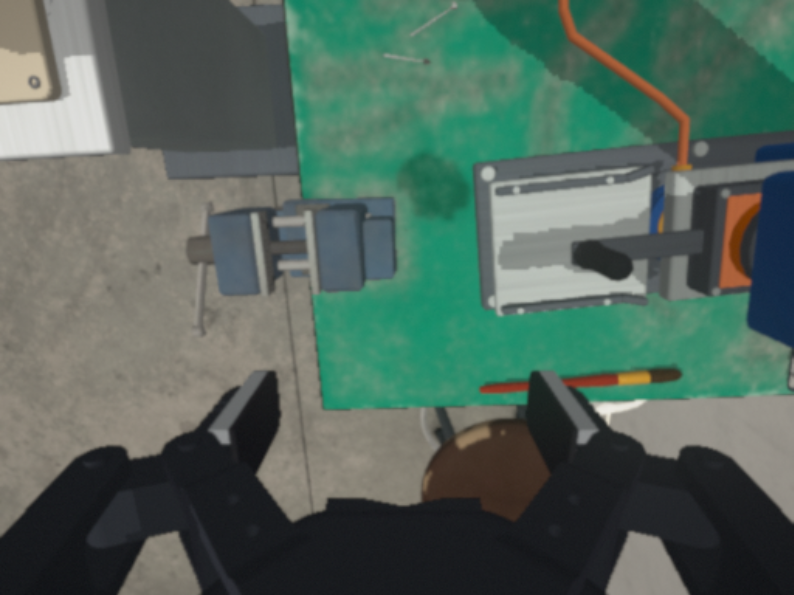

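Wrist view: table corners at zoom (490,180), (650,165), (650,290), (495,305); post top at (618,262), platen edge at (665,180–290). I'll take a second view 100 mm further on.

{"name": "servo_tool", "arguments": {"motion": [[[0.5,0,0,0,0,-0.2],[0.7,0,0,0,0,-0.2],[0.7,0,0,0,0,0],[0,0,0,0,0,0]]]}}

```text
clock: 1.8
position: [0.5028, -0.256, 0.4124]
ee_rot: [1.0, 0.007, -0.003, -0.002]
ft_force: [-0.7, 0.8, -0.5]
grip_width: 0.995
```

```bash
python3 - <<'E'
from h import *
st(); snap('wrist','w2.png')
a=cv2.imread('pics/w2.png');cv2.imwrite('pics/w2z.png',cv2.resize(a,None,fx=1.55,fy=1.55))
for f,x0 in(('w1.png',290),('w2.png',150)):
  b=cv2.imread('pics/'+f)[80:220,x0:x0+200];cv2.imwrite('pics/c_'+f,cv2.resize(b,None,fx=4,fy=4,interpolation=cv2.INTER_CUBIC))
E
```

```text
1.8 p [ 0.5028 -0.256   0.4124] psi 0.8 tilt [-0.0059  0.0043] F [-0.7   0.8  -0.47] T [ 0.028  0.015 -0.034] g 0.995 q [ 0.76  0.23 -0.43  1.59  0.09  1.35  0.33]
```

View pics/w2z.png

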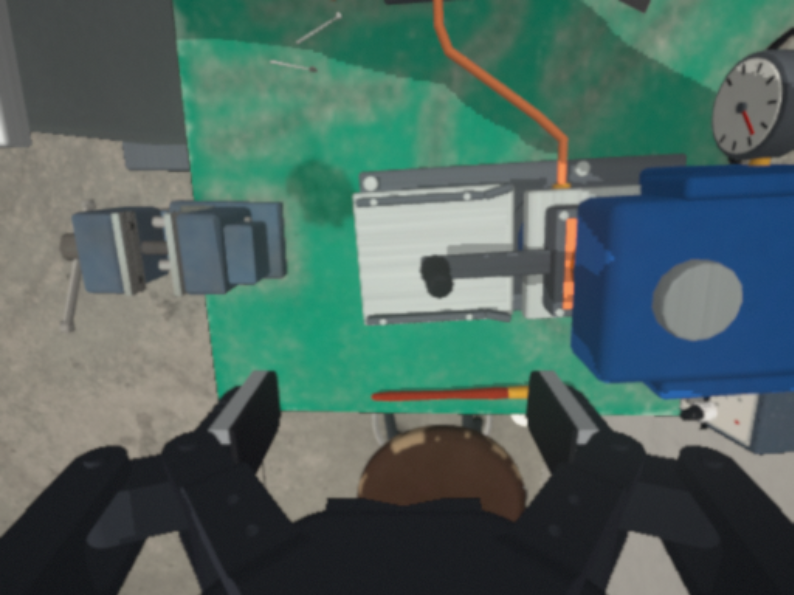

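View pics/c_w1.png

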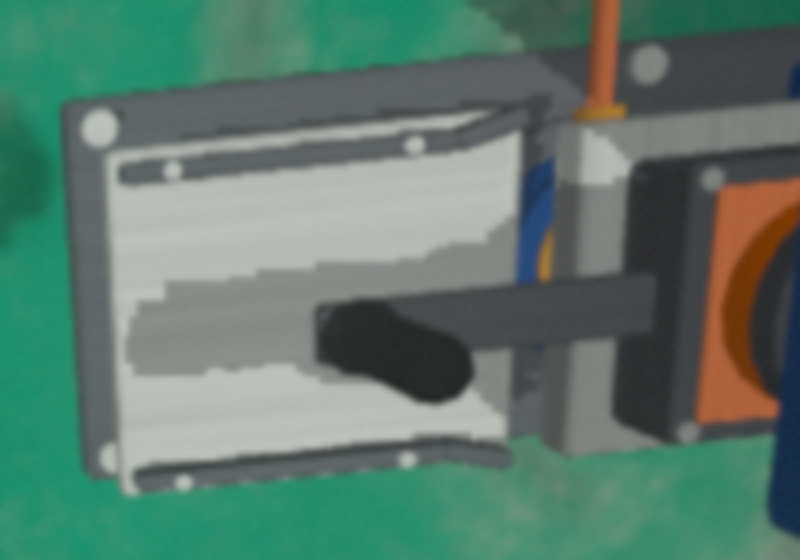

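View pics/c_w2.png

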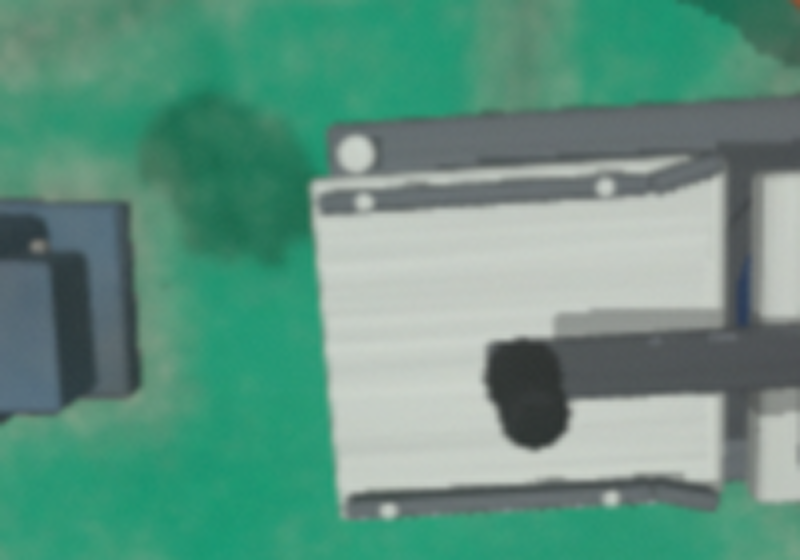

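```bash
python3 - <<'E'
from h import *
c1=load('w1.png');c2=load('w2.png')
def p(x0,q): return (x0+(q[0]+.5)/4-.5,80+(q[1]+.5)/4-.5)
for n,a,b in [('FL',(105,152),(310,182)),('FR',(122,492),(342,517)),('BL',(521,112),(725,155)),('rivFL',(173,171),(363,202)),('rivBL',(415,145),(605,187)),('rivFR',(183,482),(388,510)),('rivBR',(407,459),(612,498)),('platFL',(583,122),(757,172)),('platFR',(573,450),(757,500)),('posttop',(440,370),(533,420)),('baseFL',(99,128),(356,153)),('diebolt',None,None)]:
    if a: P,e=tri(c1,p(290,a),c2,p(150,b)); print(n,np.round(P,4),round(e,4))
E
```

```text
FL [ 0.4659 -0.1953  0.0736] 0.0006
FR [ 0.4735 -0.2937  0.0718] 0.0001
BL [ 0.5795 -0.1871  0.0732] 0.0009
rivFL [ 0.4814 -0.2     0.0864] 0.0001
rivBL [ 0.5453 -0.1952  0.0854] 0.0
rivFR [ 0.488  -0.2867  0.085 ] 0.0
rivBR [ 0.5524 -0.2823  0.0839] 0.0001
platFL [ 0.5818 -0.1903  0.0981] 0.0001
platFR [ 0.5887 -0.2758  0.1022] 0.0007
posttop [ 0.5226 -0.2404  0.1555] 0.0009
baseFL [ 0.4742 -0.1888  0.019 ] 0.0001
```

Heights are consistent (table ≈ 0.074, post-top 0.1555 → platen ≈ 0.0935, about 20 mm high; the table's x axis heads ≈ 4.2°). Next is the valve.

```bash
python3 - <<'E'
from h import *
rows([.525,-.004,.37],np.radians(-14),n=7)
E
```

```text
7
[[0.08, -0.72, 0.12, -0.0, 0.01, 0.42], [0.05, -0.72, 0.12, -0.0, 0.01, 0.42], [0.02, -0.72, 0.12, -0.0, 0.01, 0.42], [-0.0, -0.72, 0.12, -0.0, 0.01, 0.42], [-0.03, -0.72, 0.12, -0.0, 0.01, 0.42], [-0.06, -0.72, 0.12, -0.0, 0.01, 0.42], [-0.08, -0.72, 0.12, -0.0, 0.01, 0.42]]
```

{"name": "servo_tool", "arguments": {"motion": [[[0.08,-0.7,0.08,0,0,0.42],[0.05,-0.72,0.1,0,0.02,0.42],[0.02,-0.72,0.12,0,0.02,0.42],[0,-0.72,0.12,0,0.02,0.42],[-0.03,-0.72,0.12,0,0,0.42],[-0.06,-0.72,0.12,0,0,0.42],[-0.08,-0.72,0.12,0,0,0.42],[0,0,0,0,0,0]]], "jaw": 120}}

```text
clock: 2.65
position: [0.5215, -0.0032, 0.3718]
ee_rot: [0.991, -0.133, -0.002, 0.001]
ft_force: [0.5, -0.6, 0.2]
grip_width: 0.531
```

```bash
python3 - <<'E'
from h import *
st(); snap('wrist','w3.png')
a=cv2.imread('pics/w3.png');cv2.imwrite('pics/w3z.png',cv2.resize(a,None,fx=1.55,fy=1.55))
E
```

```text
2.65 p [ 0.5215 -0.0032  0.3718] psi -15.32 tilt [-0.0043 -0.0007] F [ 0.46 -0.61  0.18] T [0.025 0.003 0.023] g 0.531 q [ 0.45  0.18 -0.59  1.75  0.1   1.25 -0.43]
```

View pics/w3z.png

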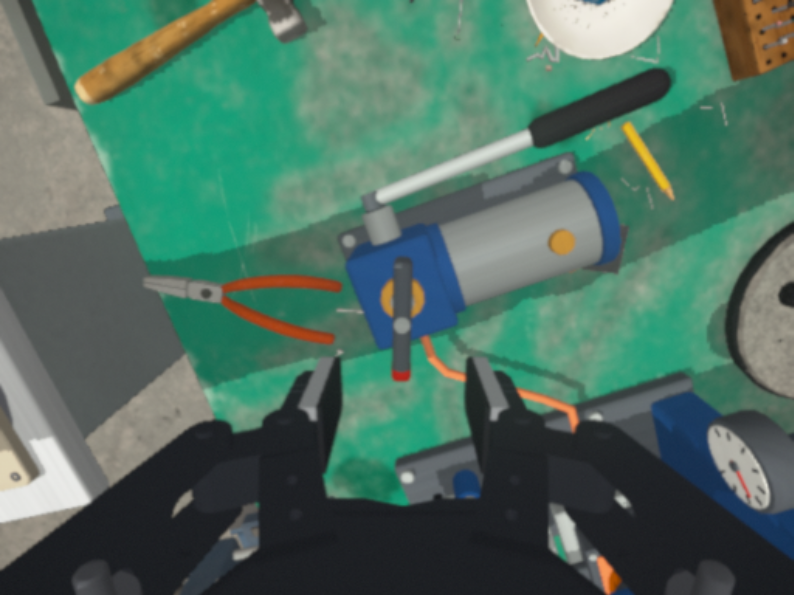

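The bar is nearly parallel to the tool's y axis: far end (403,262), red end (401,378), boss (402,326) in zoom.

```bash
python3 - <<'E'
from h import *
c=load('w3.png');z=1.55
im=c['color'].astype(int)
# red tip centroid
m=((im[:,:,0]>140)&(im[:,:,1]<70)&(im[:,:,2]<70)).astype(np.uint8);m[:225]=0;m[260:]=0;m[:,:240]=0;m[:,290:]=0
print('red',np.argwhere(m).mean(0)[::-1],m.sum())
f=lambda u,v:((u+.5)/z-.5,(v+.5)/z-.5)
A=onz(c,*f(403,260),.132);B=onz(c,*f(401,376),.132);C=onz(c,*f(402,326),.132)
print(A,B,C,(A+B)/2,np.linalg.norm(A-B),np.degrees(np.arctan2(*(A-B)[[1,0]])))
# top cam cross
t=load('top0.png');g=lambda u,v:(225+(u+.5)/4.2-.5,80+(v+.5)/4.2-.5)
print(tri(c,f(402,326),t,g(161,445)))
s=load('scene0.png');h=lambda u,v:(190+(u+.5)/3.7-.5,80+(v+.5)/3.7-.5)
print(tri(c,f(402,326),s,h(273,369)))
print('tank top?',onz(c,*f(562,240),.1))
p,R,o=pose();print('grasp pt',p+R[:,2]*.155)
E
```

```text
red [258.01886792 241.8490566 ] 53
[0.53040036 0.02765986 0.132     ] [ 0.5123931  -0.03403397  0.132     ] [ 0.5206017  -0.00617007  0.132     ] [ 0.52139673 -0.00318706  0.132     ] 0.06426811367495328 73.72847355439892
(array([ 0.5205268 , -0.00573721,  0.13274458]), np.float64(0.00044508911010161665))
(array([ 0.5200724 , -0.00764243,  0.13053083]), np.float64(0.0019129932819336804))
tank top? [0.61940492 0.00881737 0.1       ]
grasp pt [ 0.52088866 -0.00613868  0.21696391]
```

The grasp axis is already within about 1.5 mm of the bar. I'll part-close the jaws and go down.

{"name": "servo_tool", "arguments": {"motion": [[[0,-0.02,0.3,0,0.05,0.1],[0,0,0.4,0,0,0.1],[0,0,0.4,0,0,0],[0,0,0.4,0,0,0],[0,0,0.2,0,0,0],[0,0,0.1,0,0,0],[0,0,0,0,0,0]]], "jaw": 180}}

```text
clock: 3.4
position: [0.52, -0.0159, 0.2808]
ee_rot: [0.989, -0.148, 0.002, 0.005]
ft_force: [0.8, -0.3, 0.3]
grip_width: 0.294
```

```bash
python3 - <<'E'
from h import *
st(); snap('wrist','w4.png');snap('top','t4.png');snap('scene','s4.png')
a=cv2.imread('pics/w4.png');cv2.imwrite('pics/w4z.png',cv2.resize(a,None,fx=1.55,fy=1.55))
p,R,o=pose();print('grasp pt',p+R[:,2]*.155)
b=cv2.imread('pics/s4.png')[80:240,190:390]; cv2.imwrite('pics/s4z.png',cv2.resize(b,None,fx=3.7,fy=3.7,interpolation=cv2.INTER_CUBIC))
E
```

```text
3.4 p [ 0.52   -0.0159  0.2808] psi -17.07 tilt [ 0.0018 -0.0099] F [ 0.77 -0.3   0.32] T [0.051 0.089 0.019] g 0.294 q [ 0.44  0.26 -0.57  1.86  0.17  1.06 -0.49]
grasp pt [ 0.52106217 -0.01670196  0.12687337]
```

View pics/w4z.png

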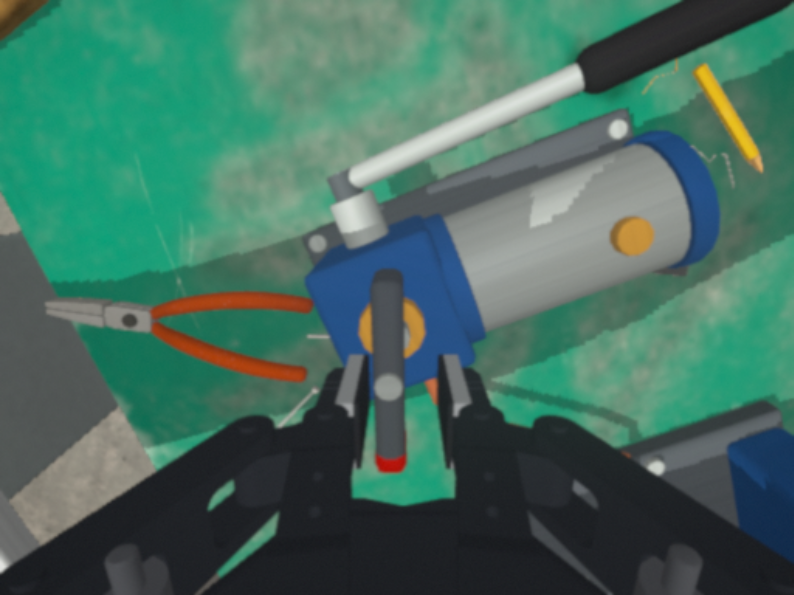

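View pics/s4z.png

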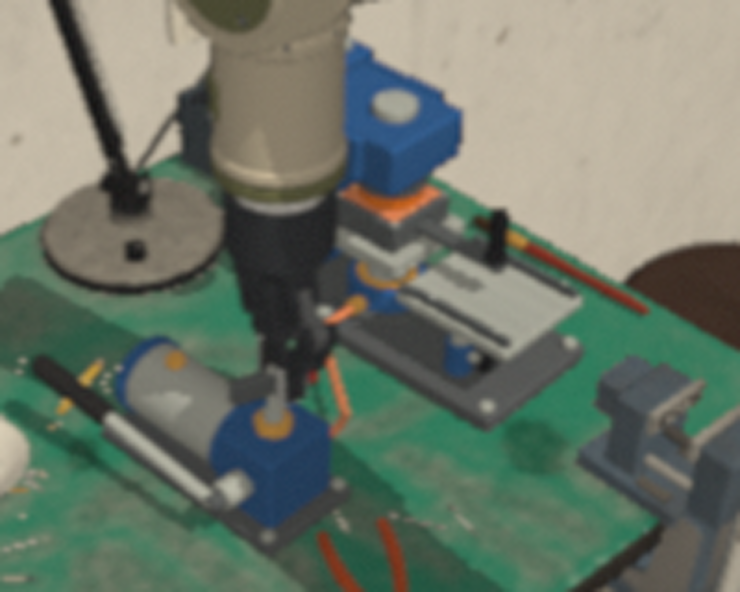

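The wrist view shows the boss at (389,386). The tool has drifted about 10 mm towards the red end, so I'll recompute.

```bash
python3 - <<'E'
from h import *
c=load('w4.png');f=lambda u,v:((u+.5)/1.55-.5,(v+.5)/1.55-.5)
A=onz(c,*f(388,273),.132);B=onz(c,*f(391,470),.132);C=onz(c,*f(389,386),.134)
print(A,B,C,(A+B)/2,np.linalg.norm(A-B),np.degrees(np.arctan2(*(A-B)[[1,0]])))
rows([C[0]*.5+.5*.5208,-.0045,.277],np.radians(-16.3),n=3)
E
```

```text
[0.53130142 0.02861028 0.132     ] [ 0.5118191  -0.03585539  0.132     ] [ 0.52107637 -0.0047173   0.134     ] [ 0.52156026 -0.00362256  0.132     ] 0.06734526515348564 73.18453363384435
3
[[-0.02, -0.07, 0.03, 0.03, -0.02, -0.05], [-0.02, -0.07, 0.03, 0.03, -0.02, -0.05], [-0.02, -0.07, 0.03, 0.03, -0.02, -0.05]]
```

{"name": "servo_tool", "arguments": {"motion": [[[0,-0.07,0.03,0.04,-0.01,-0.03],[0,-0.08,0.03,0.04,-0.01,-0.03],[0,-0.08,0.02,0.03,0,-0.03],[0,0,0,0,0,0]]]}}

```text
clock: 3.95
position: [0.5248, -0.0026, 0.2793]
ee_rot: [0.99, -0.143, 0.004, -0.001]
ft_force: [-0.1, -0.1, 0.8]
grip_width: 0.29
```

```bash
python3 - <<'E'
from h import *
st(); p,R,o=pose();print('grasp pt',p+R[:,2]*.155)
E
```

```text
3.95 p [ 0.5248 -0.0026  0.2793] psi -16.49 tilt [0.008  0.0007] F [-0.13 -0.14  0.84] T [0.004 0.061 0.019] g 0.29 q [ 0.43  0.27 -0.58  1.85  0.17  1.06 -0.5 ]
grasp pt [ 0.52600687 -0.0025227   0.1243519 ]
```

{"name": "servo_tool", "arguments": {"motion": [[[-0.03,0.03,0.02,0,-0.05,0],[-0.025,0.02,0.02,0,-0.04,0],[0,0,0,0,0,0],[0,0,0,0,0,0]]]}}

```text
clock: 4.35
position: [0.5211, -0.0043, 0.2771]
ee_rot: [0.99, -0.143, -0.0, -0.001]
ft_force: [-0.2, 0.8, 0.4]
grip_width: 0.295
```

```bash
python3 - <<'E'
from h import *
st(); p,R,o=pose();print('grasp pt',p+R[:,2]*.155)
E
```

```text
4.35 p [ 0.5211 -0.0043  0.2771] psi -16.46 tilt [-0.0004  0.003 ] F [-0.21  0.83  0.38] T [-0.027 -0.012  0.007] g 0.295 q [ 0.43  0.27 -0.58  1.86  0.17  1.06 -0.5 ]
grasp pt [ 0.52102627 -0.00380538  0.12210776]
```

The grasp point is at (0.5210,-0.0038,0.122), on the bar's middle. Closing the jaws.

{"name": "servo_tool", "arguments": {"motion": [[[0,0,0,0,0,0],[0,0,0,0,0,0],[0,0,0,0,0,0],[0,0,0,0,0,0]]], "jaw": 255, "force": 40}}

```text
clock: 4.75
position: [0.5203, -0.004, 0.2772]
ee_rot: [0.99, -0.143, -0.002, -0.001]
ft_force: [-0.0, 0.6, -0.4]
grip_width: 0.11
```

```bash
python3 - <<'E'
from h import *
st(); 
import time
snap('scene','s5.png')
for i in range(3): st()
E
```

```text
4.75 p [ 0.5203 -0.004   0.2772] psi -16.45 tilt [-0.0031  0.0028] F [-0.04  0.62 -0.37] T [ 0.004 -0.165 -0.012] g 0.11 q [ 0.43  0.27 -0.58  1.86  0.16  1.06 -0.5 ]
4.8 p [ 0.5203 -0.004   0.2772] psi -16.46 tilt [-0.0031  0.0029] F [-1.77  0.81 -0.46] T [ 0.018 -0.044  0.053] g 0.11 q [ 0.43  0.27 -0.58  1.86  0.16  1.06 -0.5 ]
4.8 p [ 0.5203 -0.004   0.2772] psi -16.46 tilt [-0.0031  0.0029] F [-1.77  0.81 -0.46] T [ 0.018 -0.044  0.053] g 0.11 q [ 0.43  0.27 -0.58  1.86  0.16  1.06 -0.5 ]
4.8 p [ 0.5203 -0.004   0.2772] psi -16.46 tilt [-0.0031  0.0029] F [-1.77  0.81 -0.46] T [ 0.018 -0.044  0.053] g 0.11 q [ 0.43  0.27 -0.58  1.86  0.16  1.06 -0.5 ]
```

Gripped: opening 9.4 mm. Next I'll write a tracker for the post and die in the scene view, then crack the valve in small steps.

```bash
cat >> h.py <<'E'
def track(c,ref,box,s=8):
    x0,y0,x1,y1=box
    g=lambda i:cv2.cvtColor(i,cv2.COLOR_RGB2GRAY)
    T=cv2.resize(g(ref['color'])[y0:y1,x0:x1],None,fx=s,fy=s,interpolation=cv2.INTER_CUBIC)
    m=9; S=cv2.resize(g(c['color'])[y0-m:y1+m,x0-m:x1+m],None,fx=s,fy=s,interpolation=cv2.INTER_CUBIC)
    r=cv2.matchTemplate(S,T,cv2.TM_CCOEFF_NORMED); _,v,_,l=cv2.minMaxLoc(r)
    return l[0]/s-m,l[1]/s-m,v
E
python3 - <<'E'
from h import *
c=load('s5.png')
P=np.array([.5232,-.2404,.1555]);print(proj(c,P),proj(c,P-[0,0,.01])-proj(c,P))
Q=np.array([.5232+.08,-.2404+.05,.09]);print(proj(c,Q),proj(c,Q-[0,0,.01])-proj(c,Q))
b=c['color'][110:190,260:370,::-1]; cv2.imwrite('pics/s5z.png',cv2.resize(b,None,fx=7,fy=7,interpolation=cv2.INTER_CUBIC))
E
```

```text
[323.74549526 136.97078808] [-0.29630584  2.88119627]
[290.80319932 149.98835264] [-0.11317063  2.67081123]
```

View pics/s5z.png

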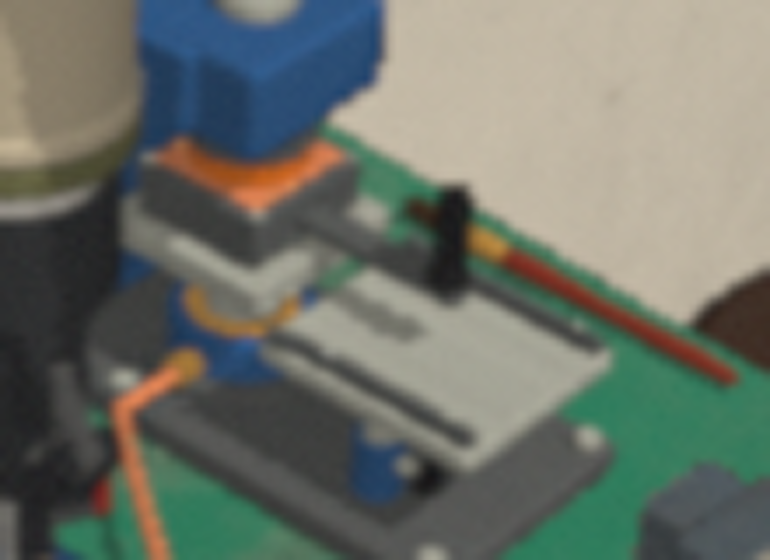

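{"name": "servo_tool", "arguments": {"motion": [[[0,0,0,0,0,-0.6],[0,0,0,0,0,-0.6],[0,0,0,0,0,-0.6]]]}}

```text
clock: 5.1
position: [0.52, -0.0039, 0.2772]
ee_rot: [0.998, -0.063, -0.002, -0.001]
ft_force: [-2.2, 0.9, 2.8]
grip_width: 0.11
```

```bash
python3 - <<'E'
from h import *
st(); snap('scene','s6.png'); st()
E
```

```text
5.1 p [ 0.52   -0.0039  0.2772] psi -7.23 tilt [-0.0043  0.0029] F [-2.18  0.95  2.83] T [ 0.026  0.3   -0.056] g 0.11 q [ 0.45  0.27 -0.6   1.86  0.17  1.06 -0.34]
5.15 p [ 0.52   -0.0039  0.2772] psi -7.03 tilt [-0.0043  0.0029] F [-3.11  0.7   1.07] T [0.086 0.36  0.063] g 0.113 q [ 0.45  0.28 -0.6   1.86  0.17  1.06 -0.34]
```

```bash
cat >> h.py <<'E'
def sink(fn,ref='s5.png'):
    r=load(ref);c=load(fn)
    a=track(c,r,(320,134,331,143));b=track(c,r,(279,138,312,156))
    return 'post mm %.2f (dx %.2f v%.2f) die mm %.2f (dx %.2f v%.2f)'%(a[1]/.288,a[0],a[2],b[1]/.27,b[0],b[2])
def look(n):
    fn='s%s.png'%n; st(); snap('scene',fn); print(sink(fn))
E
python3 - <<'E'
from h import *
print(sink('s4.png'),sink('s6.png'))
look('7')
E
```

```text
post mm 0.00 (dx 0.00 v1.00) die mm 0.00 (dx 0.25 v0.96) post mm 0.00 (dx 0.00 v1.00) die mm 0.00 (dx 0.00 v1.00)
5.15 p [ 0.52   -0.0039  0.2772] psi -7.03 tilt [-0.0043  0.0029] F [-3.11  0.7   1.07] T [0.086 0.36  0.063] g 0.113 q [ 0.45  0.28 -0.6   1.86  0.17  1.06 -0.34]
post mm 0.00 (dx 0.00 v1.00) die mm 0.00 (dx 0.00 v1.00)
```

{"name": "servo_tool", "arguments": {"motion": [[[0,0,0,0,0,-0.5],[0,0,0,0,0,-0.5],[0,0,0,0,0,0],[0,0,0,0,0,0]]]}}

```text
clock: 5.6
position: [0.5198, -0.0039, 0.2772]
ee_rot: [1.0, -0.022, -0.003, -0.001]
ft_force: [-1.3, -0.6, 2.9]
grip_width: 0.108
```

```bash
python3 - <<'E'
from h import *
look('8')
E
```

```text
5.6 p [ 0.5198 -0.0039  0.2772] psi -2.55 tilt [-0.005  0.003] F [-1.29 -0.63  2.89] T [0.005 0.086 0.179] g 0.108 q [ 0.46  0.28 -0.61  1.86  0.18  1.07 -0.26]
post mm 2.17 (dx 0.00 v0.98) die mm 1.85 (dx -0.12 v0.99)
```

{"name": "servo_tool", "arguments": {"motion": [[[0,0,0,0,0,0],[0,0,0,0,0,0]]]}}

```text
clock: 5.85
position: [0.5199, -0.0039, 0.2772]
ee_rot: [1.0, -0.023, -0.002, -0.001]
ft_force: [-1.9, -0.3, 2.1]
grip_width: 0.111
```

```bash
python3 - <<'E'
from h import *
look('9')
E
```

```text
5.85 p [ 0.5199 -0.0039  0.2772] psi -2.64 tilt [-0.0049  0.0029] F [-1.89 -0.29  2.06] T [0.049 0.18  0.178] g 0.111 q [ 0.46  0.28 -0.61  1.86  0.18  1.07 -0.26]
post mm 2.17 (dx 0.00 v0.98) die mm 2.31 (dx -0.12 v0.99)
```

```bash
sed -i 's/,s=8):/,s=24):/' h.py; python3 - <<'E'
from h import *
for f in '6','7','8','9': print(sink('s%s.png'%f))
E
```

```text
post mm 0.00 (dx 0.00 v1.00) die mm 0.00 (dx 0.00 v1.00)
post mm 0.00 (dx 0.00 v1.00) die mm 0.15 (dx 0.00 v1.00)
post mm 2.17 (dx 0.00 v0.98) die mm 1.85 (dx -0.12 v0.99)
post mm 2.17 (dx 0.00 v0.98) die mm 2.31 (dx -0.12 v0.99)
```

{"name": "servo_tool", "arguments": {"motion": [[[0,0,0,0,0,-0.5],[0,0,0,0,0,0],[0,0,0,0,0,0]]]}}

```text
clock: 6.2
position: [0.5198, -0.0039, 0.2772]
ee_rot: [1.0, -0.002, -0.003, -0.001]
ft_force: [-2.0, 0.1, 2.1]
grip_width: 0.105
```

```bash
python3 - <<'E'
from h import *
look('10')
E
```

```text
6.2 p [ 0.5198 -0.0039  0.2772] psi -0.21 tilt [-0.0052  0.003 ] F [-1.99  0.14  2.06] T [0.058 0.196 0.158] g 0.105 q [ 0.47  0.28 -0.62  1.86  0.18  1.07 -0.22]
post mm 2.31 (dx -0.08 v0.98) die mm 3.24 (dx -0.17 v0.98)
```

{"name": "servo_tool", "arguments": {"motion": [[[0,0,0,0,0,0],[0,0,0,0,0,0],[0,0,0,0,0,0]]]}}

```text
clock: 6.55
position: [0.5198, -0.0039, 0.2772]
ee_rot: [1.0, -0.003, -0.003, -0.001]
ft_force: [-3.1, 0.1, 1.9]
grip_width: 0.11
```

```bash
python3 - <<'E'
from h import *
look('11')
E
```

```text
6.55 p [ 0.5198 -0.0039  0.2772] psi -0.29 tilt [-0.0052  0.0029] F [-3.12  0.07  1.85] T [-0.017  0.189  0.177] g 0.11 q [ 0.47  0.28 -0.62  1.86  0.18  1.07 -0.22]
post mm 2.89 (dx -0.04 v0.96) die mm 4.63 (dx -0.21 v0.97)
```

```bash
cat >> h.py <<'E'
def posttop(c):
    g=cv2.cvtColor(c['color'],cv2.COLOR_RGB2GRAY).astype(float)[126:150,323:327].mean(1)
    i=np.where(g<60)[0][0]; return 126+i-1+(g[i-1]-60)/(g[i-1]-g[i])
def handle(c): # flow of die/platen edges: vertical ECC on platen front edge region
    return 0
def look(n):
    fn='s%s.png'%n; st(); c=snap('scene',fn); print('sunk mm %.2f'%((posttop(c)-posttop(load('s5.png')))/.288), sink(fn))
E
python3 - <<'E'
from h import *
for f in '4','5','6','7','8','9','10','11': 
    c=load('s%s.png'%f);g=cv2.cvtColor(c['color'],cv2.COLOR_RGB2GRAY)
    print(f,round((posttop(c)-posttop(load('s5.png')))/.288,2),g[131:142,323:327].mean(1).astype(int), sink('s%s.png'%f))
E
```

```text
4 -0.03 [186 186 186 187 175 118  61  39  32  30  30] post mm 0.00 (dx 0.00 v1.00) die mm 0.15 (dx 0.25 v0.96)
5 0.0 [186 186 186 187 175 117  61  38  32  29  31] post mm 0.00 (dx 0.00 v1.00) die mm 0.00 (dx 0.00 v1.00)
6 -0.06 [185 186 186 188 176 117  61  40  33  29  30] post mm 0.00 (dx 0.00 v1.00) die mm 0.00 (dx 0.00 v1.00)
7 0.21 [186 186 187 187 176 117  62  40  32  28  31] post mm 0.00 (dx 0.00 v1.00) die mm 0.15 (dx 0.00 v1.00)
8 3.4 [186 186 186 186 187 171 114  61  39  32  30] post mm 2.17 (dx 0.00 v0.98) die mm 1.85 (dx -0.12 v0.99)
9 3.43 [186 186 186 187 186 171 114  61  38  31  31] post mm 2.17 (dx 0.00 v0.98) die mm 2.31 (dx -0.12 v0.99)
10 4.64 [186 186 186 186 186 173 126  71  42  32  32] post mm 2.31 (dx -0.08 v0.98) die mm 3.24 (dx -0.17 v0.98)
11 5.63 [186 186 187 187 186 176 143  88  47  31  31] post mm 2.89 (dx -0.04 v0.96) die mm 4.63 (dx -0.21 v0.97)
```

{"name": "servo_tool", "arguments": {"motion": [[[0,0,0,0,0,-0.4],[0,0,0,0,0,0],[0,0,0,0,0,0],[0,0,0,0,0,0],[0,0,0,0,0,0]]]}}

```text
clock: 7.1
position: [0.5197, -0.0039, 0.2772]
ee_rot: [1.0, 0.014, -0.003, -0.001]
ft_force: [-2.0, 0.8, 1.3]
grip_width: 0.106
```

```bash
sed -i 's/g<60)/g<110)/; s/g\[i-1\]-60/g[i-1]-110/' h.py; python3 - <<'E'
from h import *
look('12')
E
```

```text
7.1 p [ 0.5197 -0.0039  0.2772] psi 1.61 tilt [-0.0054  0.0029] F [-1.98  0.76  1.27] T [0.024 0.278 0.09 ] g 0.106 q [ 0.47  0.28 -0.62  1.86  0.18  1.07 -0.19]
sunk mm 6.66 post mm 3.33 (dx -0.25 v0.94) die mm 6.79 (dx -0.29 v0.94)
```

{"name": "servo_tool", "arguments": {"motion": [[[0,0,0,0,0,0],[0,0,0,0,0,0],[0,0,0,0,0,0],[0,0,0,0,0,0],[0,0,0,0,0,0],[0,0,0,0,0,0],[0,0,0,0,0,0]]]}}

```text
clock: 7.85
position: [0.5197, -0.0039, 0.2772]
ee_rot: [1.0, 0.014, -0.003, -0.001]
ft_force: [-1.4, -0.4, 1.1]
grip_width: 0.11
```

```bash
python3 - <<'E'
from h import *
look('13')
c=load('s13.png');b=c['color'][110:190,260:370,::-1]; cv2.imwrite('pics/s13z.png',cv2.resize(b,None,fx=7,fy=7,interpolation=cv2.INTER_CUBIC))
E
```

```text
7.85 p [ 0.5197 -0.0039  0.2772] psi 1.59 tilt [-0.0054  0.0028] F [-1.39 -0.45  1.09] T [0.036 0.231 0.114] g 0.11 q [ 0.47  0.28 -0.62  1.86  0.18  1.07 -0.19]
sunk mm 7.83 post mm 3.33 (dx -0.38 v0.93) die mm 10.49 (dx -0.33 v0.89)
```

View pics/s13z.png

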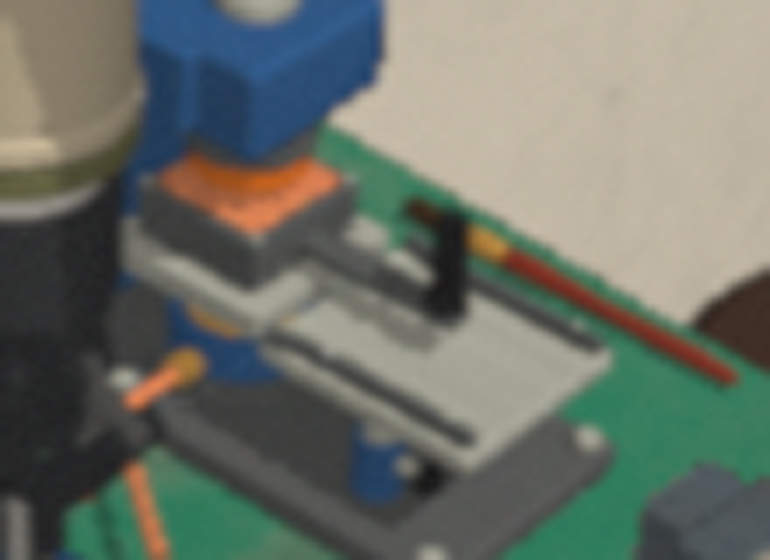

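```bash
cat >> h.py <<'E'
TO=np.array([.527,-.2403]);TH=np.radians(4.2)
def T(x,y,z): 
    c,s=np.cos(TH),np.sin(TH); return np.array([TO[0]+c*x-s*y,TO[1]+s*x+c*y,z])
E
python3 - <<'E'
from h import *
for f in ('s5','s13'):
    c=load(f+'.png');k=12;x0,y0,w,h=270,125,66,50
    b=cv2.resize(c['color'][y0:y0+h,x0:x0+w,::-1],None,fx=k,fy=k,interpolation=cv2.INTER_CUBIC)
    def dot(P,col):
        q=proj(c,P);cv2.circle(b,(int(k*(q[0]-x0+.5)),int(k*(q[1]-y0+.5))),2,col,-1); return np.round(q,2)
    for x,y in((57.5,50),(-57.5,50),(-57.5,-50),(57.5,-50)): print(dot(T(x/1e3,y/1e3,.074),(0,0,255)))
    for z in (.074,.084,.094): print(z,dot(T(.0615,.045,z),(255,0,255)),dot(T(.1515,.045,z),(255,0,255)),dot(T(.0615,-.045,z),(255,0,255)))
    cv2.imwrite('pics/%sm.png'%f,b)
E
```

```text
[294.86 158.2 ]
[325.25 175.37]
[346.14 159.84]
[316.06 144.1 ]
0.074 [294.96 156.9 ] [273.23 144.7 ] [314.04 144.25]
0.084 [295.09 154.24] [273.25 142.08] [314.27 141.63]
0.094 [295.23 151.55] [273.27 139.43] [314.49 138.97]
[294.86 158.2 ]
[325.25 175.37]
[346.14 159.84]
[316.06 144.1 ]
0.074 [294.96 156.9 ] [273.23 144.7 ] [314.04 144.25]
0.084 [295.09 154.24] [273.25 142.08] [314.27 141.63]
0.094 [295.23 151.55] [273.27 139.43] [314.49 138.97]
```

View pics/s13m.png

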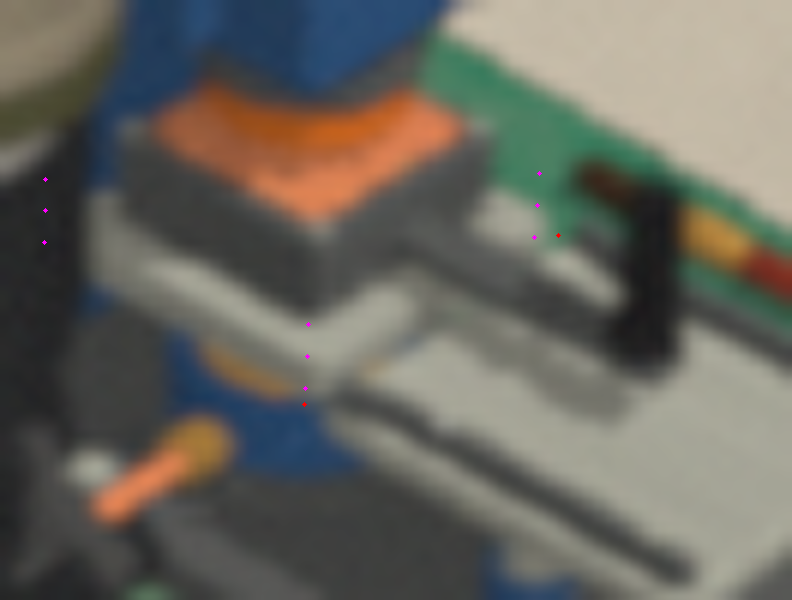

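View pics/s5m.png

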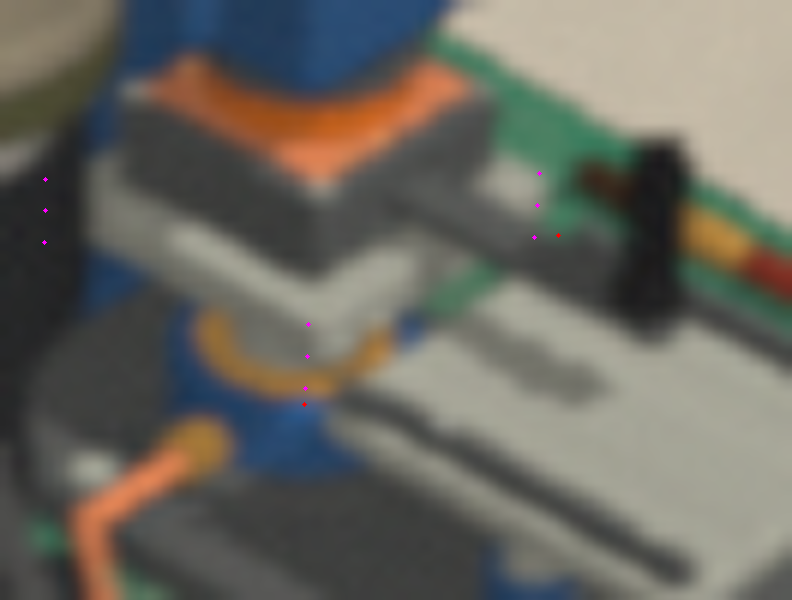

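About 10.5 mm has sunk at about 5 mm/s. The platen is clearly still above the table (its front corner is at zoom (322,342), with level at about (330,388)). I'll let it sink 1 s more, then close back.

{"name": "servo_tool", "arguments": {"motion": [[[0,0,0,0,0,0],[0,0,0,0,0,0],[0,0,0,0,0,0],[0,0,0,0,0,0],[0,0,0,0,0,0],[0,0,0,0,0,0],[0,0,0,0,0,0]]]}}

```text
clock: 8.6
position: [0.5197, -0.0039, 0.2772]
ee_rot: [1.0, 0.014, -0.003, -0.001]
ft_force: [-2.1, 0.0, 1.5]
grip_width: 0.104
```

```bash
python3 - <<'E'
from h import *
look('14')
for f in ('s14',):
    c=load(f+'.png');k=12;x0,y0,w,h=270,125,66,50
    b=cv2.resize(c['color'][y0:y0+h,x0:x0+w,::-1],None,fx=k,fy=k,interpolation=cv2.INTER_CUBIC)
    cv2.imwrite('pics/%sm.png'%f,b)
E
```

```text
8.6 p [ 0.5197 -0.0039  0.2772] psi 1.59 tilt [-0.0054  0.0028] F [-2.09  0.01  1.55] T [0.053 0.289 0.194] g 0.104 q [ 0.47  0.28 -0.62  1.86  0.18  1.07 -0.19]
sunk mm 8.66 post mm 1.59 (dx -1.08 v0.91) die mm 14.66 (dx -0.33 v0.83)
```

View pics/s14m.png

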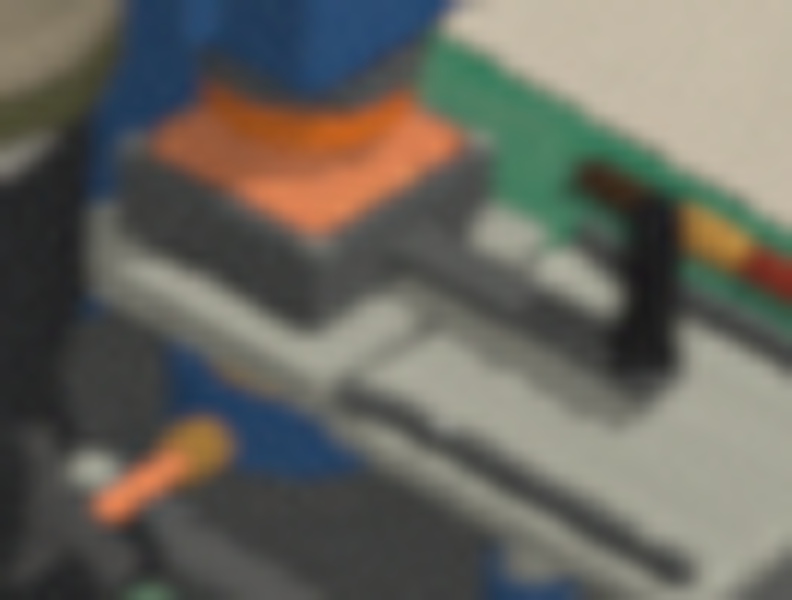

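A dark gap line is now visible at (350–430, 325–375), so the platen is within several mm of level. I'll close back to the start angle and then check.

{"name": "servo_tool", "arguments": {"motion": [[[0,0,0,0,0,0.9],[0,0,0,0,0,0.9],[0,0,0,0,0,0.9],[0,0,0,0,0,0.9],[0,0,0,0,0,0]]]}}

```text
clock: 9.15
position: [0.5203, -0.0041, 0.2772]
ee_rot: [0.989, -0.149, -0.002, -0.001]
ft_force: [-2.6, -0.0, 2.0]
grip_width: 0.109
```

```bash
python3 - <<'E'
from h import *
look('15')
look('16')
for f in ('s16',):
    c=load(f+'.png');k=12;x0,y0,w,h=270,125,66,50
    b=cv2.resize(c['color'][y0:y0+h,x0:x0+w,::-1],None,fx=k,fy=k,interpolation=cv2.INTER_CUBIC)
    cv2.imwrite('pics/%sm.png'%f,b)
E
```

```text
9.15 p [ 0.5203 -0.0041  0.2772] psi -17.08 tilt [-0.0032  0.0031] F [-2.62 -0.03  1.96] T [ 0.008  0.314 -0.087] g 0.109 q [ 0.43  0.27 -0.57  1.86  0.16  1.06 -0.51]
sunk mm 8.68 post mm 1.01 (dx -1.29 v0.92) die mm 15.74 (dx -0.29 v0.82)
9.2 p [ 0.5203 -0.0041  0.2772] psi -16.94 tilt [-0.0032  0.0031] F [-1.87 -0.77  0.31] T [-0.049  0.143 -0.141] g 0.11 q [ 0.43  0.27 -0.57  1.86  0.16  1.06 -0.5 ]
sunk mm 8.72 post mm 0.87 (dx -1.38 v0.92) die mm 15.74 (dx -0.29 v0.82)
```

View pics/s16m.png

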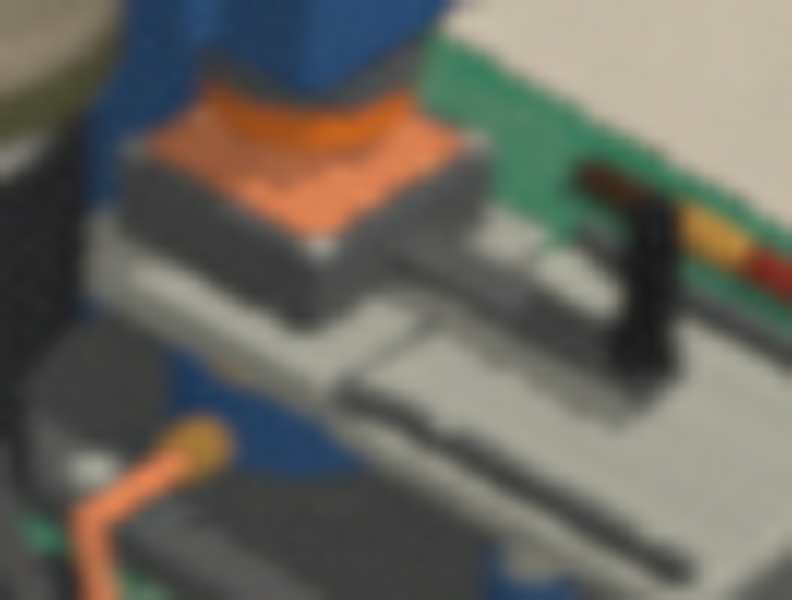

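Holding. Now feel for the seat in small clockwise steps.

{"name": "servo_tool", "arguments": {"motion": [[[0,0,0,0,0,0.4],[0,0,0,0,0,0.3]]]}}

```text
clock: 9.45
position: [0.5204, -0.0041, 0.2772]
ee_rot: [0.984, -0.175, -0.002, -0.001]
ft_force: [-1.1, 0.7, 0.1]
grip_width: 0.11
```

```bash
python3 - <<'E'
from h import *
st();snap('top','tx.png');st()
E
```

```text
9.45 p [ 0.5204 -0.0041  0.2772] psi -20.21 tilt [-0.0029  0.0031] F [-1.12  0.72  0.07] T [-0.034  0.06   0.166] g 0.11 q [ 0.43  0.27 -0.57  1.86  0.16  1.06 -0.56]
9.5 p [ 0.5204 -0.0041  0.2772] psi -20.31 tilt [-0.0029  0.0031] F [-0.63  0.74  1.29] T [-0.036  0.007  0.131] g 0.11 q [ 0.42  0.27 -0.57  1.86  0.16  1.06 -0.56]
```

{"name": "servo_tool", "arguments": {"motion": [[[0,0,0,0,0,0.3],[0,0,0,0,0,0.3]]]}}

```text
clock: 9.7
position: [0.5205, -0.0042, 0.2772]
ee_rot: [0.979, -0.203, -0.002, -0.001]
ft_force: [-1.2, -0.7, 0.2]
grip_width: 0.108
```

{"name": "servo_tool", "arguments": {"motion": [[[0,0,0,0,0,0]]]}}

```text
clock: 9.8
position: [0.5205, -0.0042, 0.2772]
ee_rot: [0.979, -0.203, -0.002, -0.001]
ft_force: [-1.7, -1.3, 0.7]
grip_width: 0.109
```

```bash
python3 - <<'E'
from h import *
st();snap('top','tx.png');st()
E
```

```text
9.8 p [ 0.5205 -0.0042  0.2772] psi -23.42 tilt [-0.0026  0.0031] F [-1.74 -1.29  0.67] T [-0.029  0.101  0.102] g 0.109 q [ 0.42  0.27 -0.56  1.86  0.16  1.06 -0.61]
9.85 p [ 0.5205 -0.0042  0.2772] psi -23.38 tilt [-0.0026  0.0031] F [-1.15  0.51 -0.07] T [-0.023  0.05   0.005] g 0.107 q [ 0.42  0.27 -0.56  1.86  0.16  1.06 -0.61]
```

{"name": "servo_tool", "arguments": {"motion": [[[0,0,0,0,0,0.3],[0,0,0,0,0,0.3]]]}}

```text
clock: 10.05
position: [0.5206, -0.0043, 0.2772]
ee_rot: [0.973, -0.229, -0.001, -0.001]
ft_force: [-0.5, 0.0, -0.0]
grip_width: 0.107
```

```bash
python3 - <<'E'
from h import *
st();snap('top','tx.png');st()
E
```

```text
10.05 p [ 0.5206 -0.0043  0.2772] psi -26.52 tilt [-0.0023  0.0031] F [-0.53  0.02 -0.03] T [-0.06  -0.13   0.221] g 0.107 q [ 0.41  0.27 -0.55  1.86  0.16  1.06 -0.66]
10.1 p [ 0.5206 -0.0043  0.2772] psi -26.62 tilt [-0.0023  0.0031] F [-0.09 -0.27  0.39] T [-0.112 -0.127  0.133] g 0.11 q [ 0.41  0.27 -0.55  1.86  0.16  1.06 -0.67]
```

{"name": "servo_tool", "arguments": {"motion": [[[0,0,0,0,0,0.2],[0,0,0,0,0,0.2]]]}}

```text
clock: 10.3
position: [0.5207, -0.0043, 0.2772]
ee_rot: [0.969, -0.248, -0.001, -0.001]
ft_force: [-0.2, -0.4, -0.7]
grip_width: 0.112
```

```bash
python3 - <<'E'
from h import *
st();snap('top','tx.png');st()
E
```

```text
10.3 p [ 0.5207 -0.0043  0.2772] psi -28.76 tilt [-0.002  0.003] F [-0.25 -0.39 -0.72] T [-0.12  -0.07   0.185] g 0.112 q [ 0.41  0.27 -0.55  1.86  0.15  1.06 -0.7 ]
10.35 p [ 0.5207 -0.0043  0.2772] psi -28.83 tilt [-0.002  0.003] F [-0.29  0.58 -0.46] T [-0.098 -0.205  0.174] g 0.11 q [ 0.41  0.27 -0.55  1.86  0.15  1.06 -0.7 ]
```

{"name": "servo_tool", "arguments": {"motion": [[[0,0,0,0,0,0.3],[0,0,0,0,0,0.2]]]}}

```text
clock: 10.55
position: [0.5207, -0.0044, 0.2772]
ee_rot: [0.962, -0.272, -0.001, -0.001]
ft_force: [0.0, -0.6, -0.5]
grip_width: 0.106
```

```bash
python3 - <<'E'
from h import *
st();snap('top','tx.png');st()
E
```

```text
10.55 p [ 0.5207 -0.0044  0.2772] psi -31.51 tilt [-0.0018  0.003 ] F [ 0.02 -0.57 -0.45] T [-0.129 -0.208  0.179] g 0.106 q [ 0.4   0.27 -0.54  1.86  0.15  1.06 -0.75]
10.6 p [ 0.5207 -0.0043  0.2772] psi -31.55 tilt [-0.0018  0.003 ] F [ 1.42  0.29 -1.79] T [-0.077 -0.198  0.08 ] g 0.111 q [ 0.4   0.27 -0.54  1.86  0.15  1.06 -0.75]
```

{"name": "servo_tool", "arguments": {"motion": [[[0,0,0,0,0,0.3],[0,0,0,0,0,0.2]]]}}

```text
clock: 10.8
position: [0.5208, -0.0044, 0.2772]
ee_rot: [0.956, -0.294, -0.001, -0.001]
ft_force: [0.2, -1.3, -0.3]
grip_width: 0.112
```

```bash
python3 - <<'E'
from h import *
st();snap('top','tx.png');st()
E
```

```text
10.8 p [ 0.5208 -0.0044  0.2772] psi -34.23 tilt [-0.0015  0.003 ] F [ 0.17 -1.27 -0.26] T [-0.143 -0.244  0.213] g 0.112 q [ 0.4   0.26 -0.53  1.86  0.15  1.06 -0.79]
10.85 p [ 0.5208 -0.0044  0.2772] psi -34.28 tilt [-0.0015  0.003 ] F [ 0.93 -0.83 -1.11] T [-0.178 -0.324  0.14 ] g 0.107 q [ 0.4   0.26 -0.53  1.86  0.15  1.06 -0.79]
```

{"name": "servo_tool", "arguments": {"motion": [[[0,0,0,0,0,0.25],[0,0,0,0,0,0.2]]]}}

```text
clock: 11.05
position: [0.5209, -0.0045, 0.2772]
ee_rot: [0.949, -0.315, -0.001, -0.001]
ft_force: [0.5, -0.1, -0.7]
grip_width: 0.11
```

```bash
python3 - <<'E'
from h import *
st();snap('top','tx.png');st()
E
```

```text
11.05 p [ 0.5209 -0.0045  0.2772] psi -36.69 tilt [-0.0013  0.0029] F [ 0.53 -0.12 -0.67] T [-0.15  -0.312  0.21 ] g 0.11 q [ 0.39  0.26 -0.53  1.86  0.15  1.06 -0.84]
11.1 p [ 0.5209 -0.0045  0.2772] psi -36.74 tilt [-0.0013  0.0029] F [ 0.44  0.21 -1.58] T [-0.236 -0.34   0.157] g 0.11 q [ 0.39  0.26 -0.53  1.86  0.15  1.06 -0.84]
```

{"name": "servo_tool", "arguments": {"motion": [[[0,0,0,0,0,0.25],[0,0,0,0,0,0.2]]]}}

```text
clock: 11.3
position: [0.5209, -0.0045, 0.2772]
ee_rot: [0.942, -0.335, -0.001, -0.001]
ft_force: [1.2, -0.7, -1.0]
grip_width: 0.111
```

```bash
python3 - <<'E'
from h import *
st();snap('wrist','w5.png');st()
a=cv2.imread('pics/w5.png');cv2.imwrite('pics/w5z.png',cv2.resize(a,None,fx=1.55,fy=1.55))
E
```

```text
11.3 p [ 0.5209 -0.0045  0.2772] psi -39.14 tilt [-0.0011  0.0028] F [ 1.23 -0.7  -0.97] T [-0.167 -0.377  0.373] g 0.111 q [ 0.39  0.26 -0.52  1.86  0.15  1.06 -0.88]
11.35 p [ 0.5209 -0.0045  0.2772] psi -39.19 tilt [-0.0011  0.0028] F [ 1.32  0.32 -0.52] T [-0.205 -0.348  0.312] g 0.108 q [ 0.39  0.26 -0.52  1.86  0.15  1.06 -0.88]
```

View pics/w5z.png

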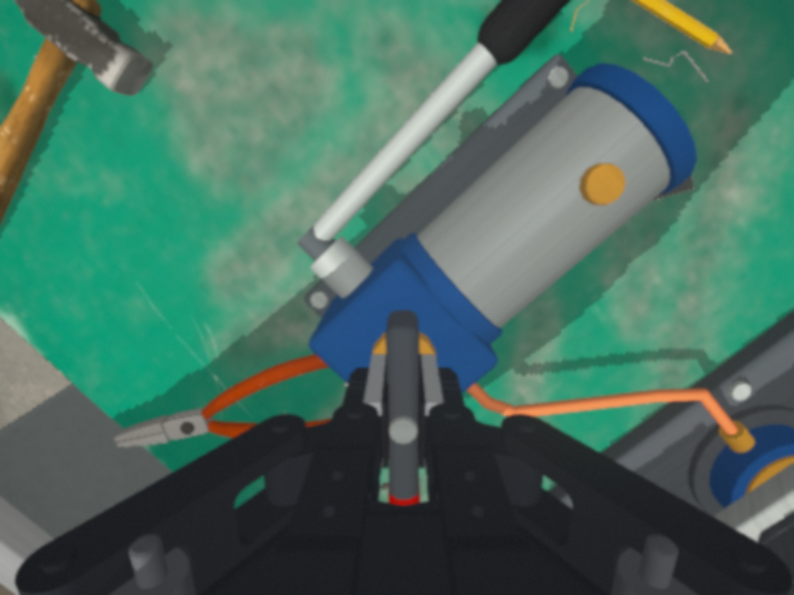

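Torque has climbed to about 0.35 N m, so the seat is felt near psi −37…−38°. One more small nip.

{"name": "servo_tool", "arguments": {"motion": [[[0,0,0,0,0,0.2],[0,0,0,0,0,0],[0,0,0,0,0,0]]]}}

```text
clock: 11.65
position: [0.521, -0.0046, 0.2772]
ee_rot: [0.939, -0.344, -0.001, -0.001]
ft_force: [1.3, -0.8, -2.3]
grip_width: 0.114
```

```bash
python3 - <<'E'
from h import *
look('17');st()
E
```

```text
11.65 p [ 0.521  -0.0046  0.2772] psi -40.26 tilt [-0.001   0.0025] F [ 1.3  -0.84 -2.3 ] T [-0.216 -0.312  0.393] g 0.114 q [ 0.38  0.26 -0.52  1.86  0.15  1.06 -0.9 ]
sunk mm 8.67 post mm 1.16 (dx -1.25 v0.91) die mm 15.74 (dx -0.29 v0.82)
11.7 p [ 0.521  -0.0045  0.2772] psi -40.26 tilt [-0.001   0.0026] F [ 0.7  -1.1  -0.81] T [-0.191 -0.315  0.38 ] g 0.112 q [ 0.38  0.26 -0.52  1.86  0.15  1.06 -0.9 ]
```

Nipped at about 0.39 N m measured. I'll release, rise, and look at the platen and table with the wrist camera.

{"name": "servo_tool", "arguments": {"motion": [[[0,0,0,0,0,0],[0,0,0,0,0,0],[0,0,0,0,0,0],[0,0,-0.3,0,0,0],[0,0,-0.5,0,0,0],[0,0,-0.8,0,0,0],[0,0,-0.6,0,0,0],[0,0,0,0,0,0]]], "jaw": 180}}

```text
clock: 12.5
position: [0.5204, -0.0042, 0.3951]
ee_rot: [0.939, -0.344, -0.002, -0.002]
ft_force: [0.6, 0.4, -0.2]
grip_width: 0.296
```

```bash
python3 - <<'E'
from h import *
look('18'); snap('wrist','w6.png')
a=cv2.imread('pics/w6.png');cv2.imwrite('pics/w6z.png',cv2.resize(a,None,fx=1.55,fy=1.55))
rows([.46,-.25,.39],np.radians(0),n=9)
E
```

```text
12.5 p [ 0.5204 -0.0042  0.3951] psi -40.26 tilt [-0.0028  0.0045] F [ 0.64  0.42 -0.15] T [ 0.005 -0.051 -0.015] g 0.296 q [ 0.41  0.15 -0.53  1.72  0.07  1.29 -0.84]
sunk mm 8.72 post mm 0.72 (dx -1.46 v0.91) die mm 15.74 (dx -0.29 v0.82)
9
[[0.25, 0.5, 0.0, -0.0, 0.01, -0.89], [0.21, 0.52, 0.0, -0.0, 0.01, -0.89], [0.17, 0.54, 0.0, -0.0, 0.01, -0.89], [0.13, 0.55, 0.0, -0.0, 0.01, -0.89], [0.09, 0.56, 0.0, -0.0, 0.01, -0.89], [0.04, 0.56, 0.0, -0.0, 0.01, -0.89], [-0.0, 0.56, 0.0, -0.0, 0.01, -0.89], [-0.05, 0.56, 0.0, -0.0, 0.01, -0.89], [-0.09, 0.55, 0.0, -0.0, 0.01, -0.89]]
```

View pics/w6z.png

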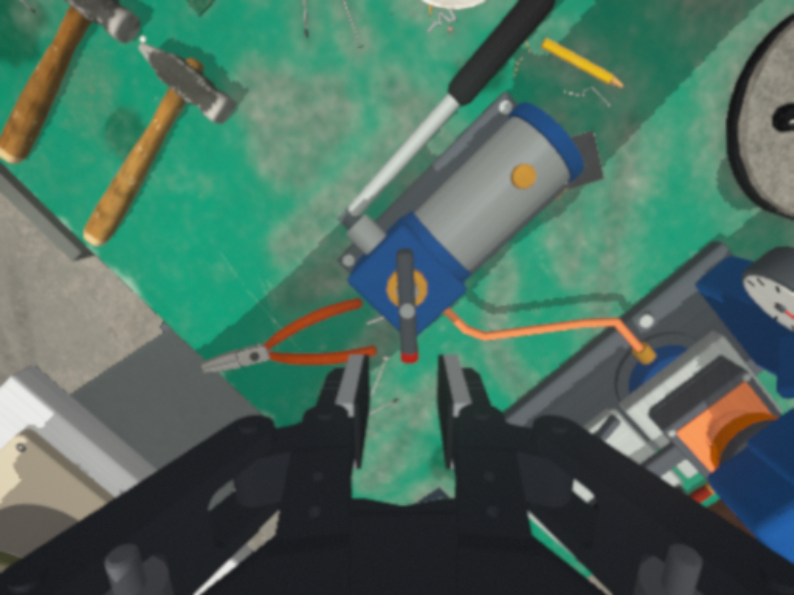

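The valve bar stays where left. Now three views over the table (C, B, A) to triangulate edges in both directions.

```bash
python3 - <<'E'
from h import *
rows([.47,-.13,.38],np.radians(0),n=9)
E
```

```text
9
[[0.1, 0.28, 0.02, -0.0, 0.01, -0.89], [0.07, 0.29, 0.03, -0.0, 0.01, -0.89], [0.05, 0.3, 0.03, -0.0, 0.01, -0.89], [0.03, 0.3, 0.03, -0.0, 0.01, -0.89], [0.0, 0.3, 0.03, -0.0, 0.01, -0.89], [-0.02, 0.3, 0.03, -0.0, 0.01, -0.89], [-0.04, 0.3, 0.03, -0.0, 0.01, -0.89], [-0.07, 0.29, 0.03, -0.0, 0.01, -0.89], [-0.09, 0.29, 0.03, -0.0, 0.01, -0.89]]
```

{"name": "servo_tool", "arguments": {"motion": [[[0.1,0.28,0.03,0,0,-0.9],[0.07,0.29,0.03,0,0,-0.9],[0.05,0.3,0.03,0,0,-0.9],[0.03,0.3,0.03,0,0,-0.9],[0,0.3,0.03,0,0,-0.9],[-0.02,0.3,0.03,0,0,-0.9],[-0.04,0.3,0.03,0,0,-0.9],[-0.07,0.29,0.03,0,0,-0.9],[-0.09,0.29,0.03,0,0,-0.9],[0,0,0,0,0,0]]]}}

```text
clock: 13.6
position: [0.4656, -0.1345, 0.368]
ee_rot: [1.0, 0.017, -0.012, -0.005]
ft_force: [0.2, 0.1, 0.2]
grip_width: 0.294
```

```bash
python3 - <<'E'
from h import *
st(); snap('wrist','wC.png')
rows([.52,-.24,.38],np.radians(4),n=4)
E
```

```text
13.6 p [ 0.4656 -0.1345  0.368 ] psi 1.99 tilt [-0.0246  0.01  ] F [0.25 0.09 0.23] T [-0.027  0.003  0.021] g 0.294 q [ 0.63  0.09 -0.46  1.84  0.03  1.25  0.19]
4
[[0.25, 0.54, -0.07, -0.03, 0.07, -0.1], [0.25, 0.54, -0.07, -0.03, 0.07, -0.1], [0.24, 0.55, -0.07, -0.03, 0.07, -0.1], [0.24, 0.55, -0.06, -0.03, 0.07, -0.1]]
```

{"name": "servo_tool", "arguments": {"motion": [[[0.2,0.5,0,0,0,0],[0.25,0.6,0,0,0,0],[0.25,0.6,0,0,0,0],[0.2,0.5,0,0,0,0],[0,0,0,0,0,0]]]}}

```text
clock: 14.15
position: [0.5181, -0.2391, 0.3642]
ee_rot: [1.0, 0.014, -0.013, -0.007]
ft_force: [0.0, 0.2, 0.3]
grip_width: 0.298
```

```bash
python3 - <<'E'
from h import *
st(); snap('wrist','wB.png')
E
```

```text
14.15 p [ 0.5181 -0.2391  0.3642] psi 1.58 tilt [-0.0259  0.0129] F [0.03 0.2  0.34] T [0.004 0.07  0.052] g 0.298 q [ 0.68  0.28 -0.39  1.63  0.1   1.28  0.3 ]
```

{"name": "servo_tool", "arguments": {"motion": [[[-0.5,0,0,0,0,0],[-0.6,0,0,0,0,0],[-0.6,0,0,0,0,0],[-0.5,0,0,0,0,0],[0,0,0,0,0,0]]]}}

```text
clock: 14.7
position: [0.4061, -0.2313, 0.3651]
ee_rot: [1.0, 0.016, -0.014, -0.01]
ft_force: [0.7, -0.6, 0.2]
grip_width: 0.29
```

```bash
python3 - <<'E'
from h import *
st(); snap('wrist','wA.png')
for f in 'CBA':
    a=cv2.imread('pics/w%s.png'%f);cv2.imwrite('pics/w%sz.png'%f,cv2.resize(a,None,fx=1.55,fy=1.55,interpolation=cv2.INTER_CUBIC))
    
E
```

```text
14.7 p [ 0.4061 -0.2313  0.3651] psi 1.81 tilt [-0.0284  0.0187] F [ 0.72 -0.64  0.25] T [-0.002 -0.054  0.021] g 0.29 q [ 0.79  0.05 -0.37  1.88  0.01  1.25  0.44]
```

View pics/wCz.png

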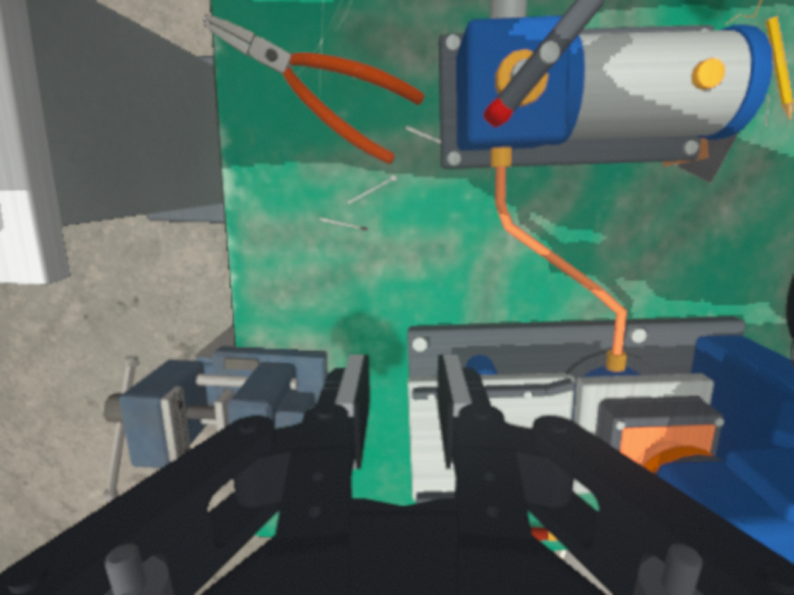

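View pics/wBz.png

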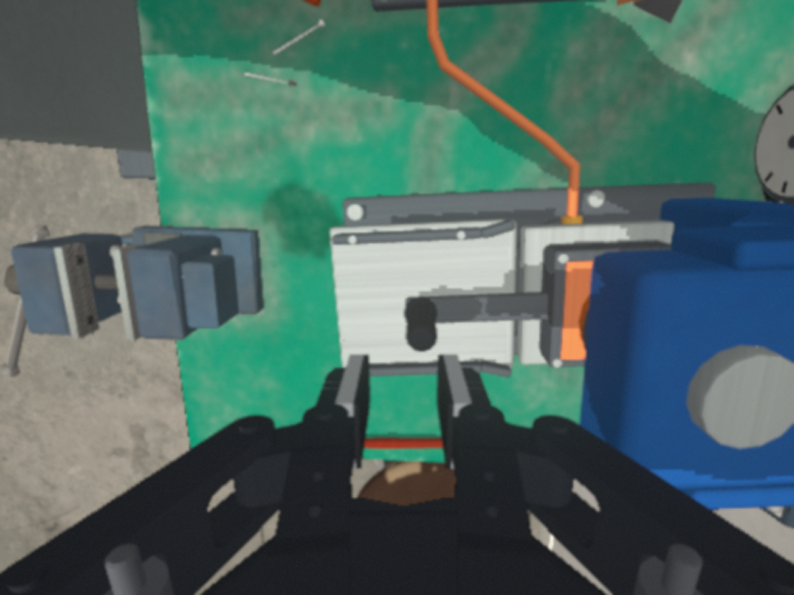

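View pics/wAz.png

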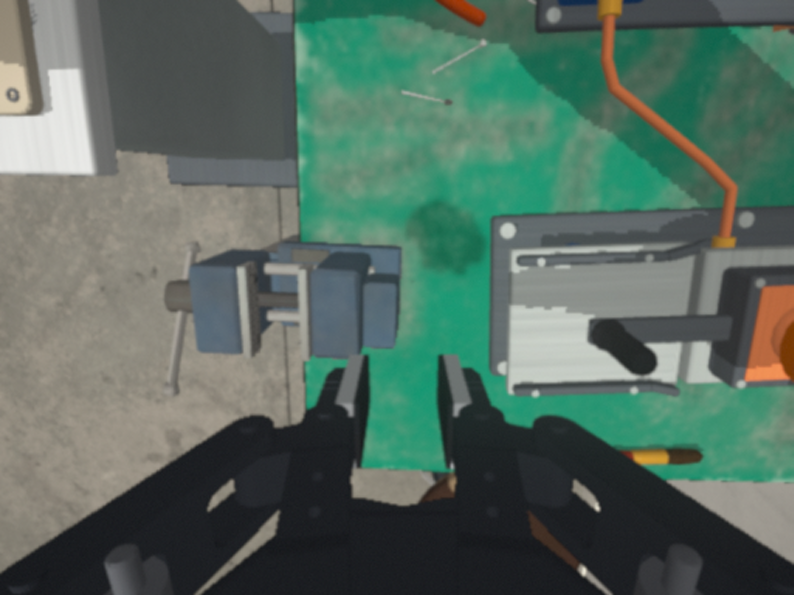

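```bash
python3 - <<'E'
from h import *
for f,(x0,y0) in dict(A=(400,140),B=(290,130),C=(335,225)).items():
    b=load('w%s.png'%f)['color'][y0:y0+45,x0:x0+100,::-1];cv2.imwrite('pics/g%s.png'%f,cv2.resize(b,None,fx=8,fy=8,interpolation=cv2.INTER_CUBIC))
E
python3 -c "
import cv2,numpy as np
cv2.imwrite('pics/gBC.png',np.vstack([cv2.imread('pics/gB.png')[:,:],])) "
```

```text
(no output)
```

View pics/gA.png

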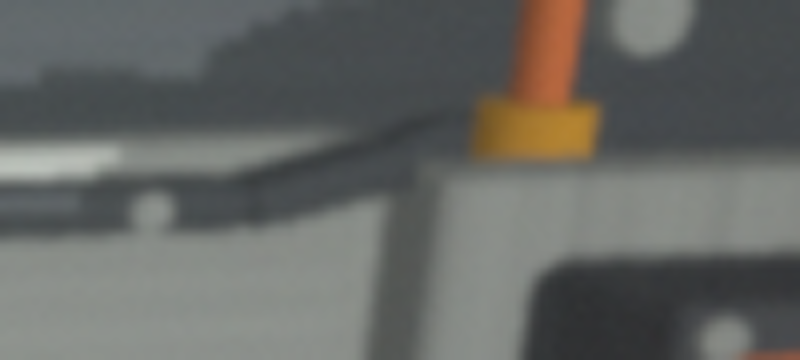

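View pics/gB.png

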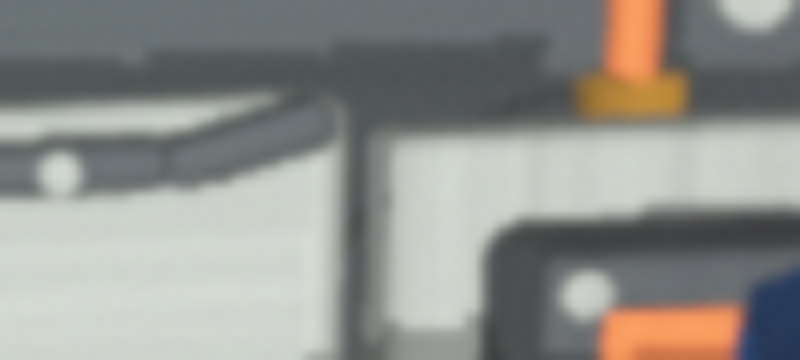

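View pics/gC.png

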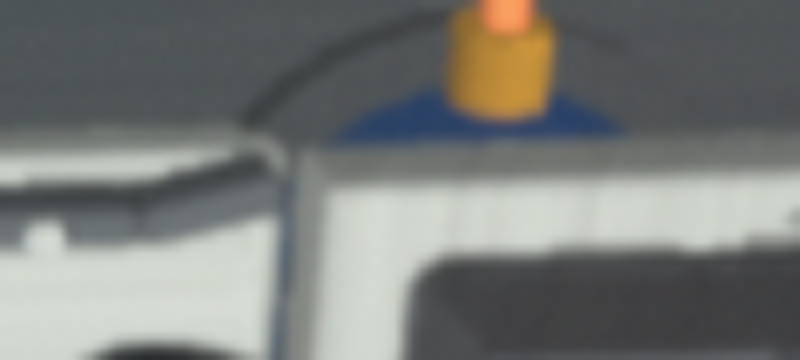

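```bash
python3 - <<'E'
from h import *
C={k:load('w%s.png'%k) for k in 'ABC'}
O=dict(A=(400,140),B=(290,130),C=(335,225))
def p(k,q): return (O[k][0]+(q[0]+.5)/8-.5,O[k][1]+(q[1]+.5)/8-.5)
for n,d in dict(plat=dict(A=(433,175),B=(386,138),C=(325,186)),riv=dict(A=(152,212),B=(59,173),C=(45,238)),bolt=dict(A=(726,336),B=(587,294))).items():
    for a,b in ('AB','BC','AC'):
        if a in d and b in d:
            P,e=tri(C[a],p(a,d[a]),C[b],p(b,d[b])); print(n,a+b,np.round(P,4),round(e,4))
# left edges: intersect ray B at table x=30 etc: plane-based. solve height of line y_t=const by two rays: in table frame (y,z) plane
def yz(k,q):
    o,d=ray(C[k],*p(k,q)); c,s=np.cos(TH),np.sin(TH); r=lambda v:np.array([c*v[0]+s*v[1],-s*v[0]+c*v[1],v[2]])
    return r(o-np.r_[TO,0]),r(d)
def edge(k1,q1,k2,q2,ax):
    o1,d1=yz(k1,q1);o2,d2=yz(k2,q2); i=[ax,2]
    s=np.linalg.solve(np.stack([d1[i],-d2[i]],1),(o2-o1)[i]); return o1+s[0]*d1, o2+s[1]*d2
f=lambda r:[np.round(x*1000,1).tolist() for x in r]
print('table left edge',f(edge('B',(200,101),'C',(150,151),1)),f(edge('B',(60,106),'C',(40,157),1)))
print('platen left edge',f(edge('B',(500,130),'C',(450,179),1)),f(edge('B',(700,122),'C',(700,168),1)))
print('platen front edge',f(edge('A',(426,250),'B',(386,200),0)))
E
```

```text
plat AB [ 0.5846 -0.191   0.0747] 0.0003
plat BC [ 0.5843 -0.191   0.0758] 0.0002
plat AC [ 0.5843 -0.1909  0.0755] 0.0006
riv AB [ 0.5452 -0.1951  0.0858] 0.0001
riv BC [ 0.5453 -0.1952  0.0852] 0.0001
riv AC [ 0.5454 -0.1951  0.0854] 0.0001
bolt AB [ 0.5995 -0.2033  0.1053] 0.0007
table left edge [[39.3, 49.9, 74.1], [38.1, 49.9, 74.1]] [[22.7, 50.1, 75.3], [23.2, 50.1, 75.3]]
platen left edge [[74.1, 45.3, 75.5], [77.5, 45.3, 75.5]] [[97.8, 45.2, 74.3], [111.2, 45.2, 74.3]]
platen front edge [[61.1, 36.0, 75.3], [61.1, 37.6, 75.3]]
```

Platen edges triangulate to z ≈ 75.2 mm and table edges to ≈ 74.6 mm. That is level within about 1 mm and slightly high, which is good. Next, locate the post and move to it, turning the jaws across the handle.

```bash
python3 - <<'E'
from h import *
ims=[]
for f,(x0,y0) in dict(A=(370,190),B=(250,180)).items():
    b=load('w%s.png'%f)['color'][y0:y0+56,x0:x0+60,::-1];ims.append(cv2.resize(b,None,fx=6.5,fy=6.5,interpolation=cv2.INTER_CUBIC))
cv2.imwrite('pics/gp.png',cv2.convertScaleAbs(np.hstack(ims),alpha=1.6,beta=20)); print(ims[0].shape)
rows([.475,-.2425,.36],np.radians(94),n=19)
E
```

```text
(364, 390, 3)
19
[[0.07, 0.01, 0.0, -0.02, 0.0, -0.97], [0.07, 0.02, 0.0, -0.02, 0.0, -0.97], [0.07, 0.03, 0.0, -0.02, 0.0, -0.97], [0.06, 0.03, 0.0, -0.02, 0.0, -0.97], [0.06, 0.04, 0.0, -0.02, 0.0, -0.97], [0.06, 0.04, 0.0, -0.02, 0.0, -0.97], [0.05, 0.05, 0.0, -0.02, 0.0, -0.97], [0.05, 0.05, 0.0, -0.02, 0.0, -0.97], [0.05, 0.06, 0.0, -0.02, 0.0, -0.97], [0.04, 0.06, 0.0, -0.02, 0.0, -0.97], [0.04, 0.06, 0.0, -0.02, 0.0, -0.97], [0.03, 0.07, 0.0, -0.02, 0.0, -0.97], [0.02, 0.07, 0.0, -0.02, 0.0, -0.97], [0.02, 0.07, 0.0, -0.02, 0.0, -0.97], [0.01, 0.07, 0.0, -0.02, 0.0, -0.97], [0.01, 0.07, 0.0, -0.02, 0.0, -0.97], [0.0, 0.07, 0.01, -0.02, 0.0, -0.97], [-0.01, 0.07, 0.01, -0.02, 0.0, -0.97], [-0.01, 0.07, 0.01, -0.02, 0.0, -0.97]]
```

View pics/gp.png

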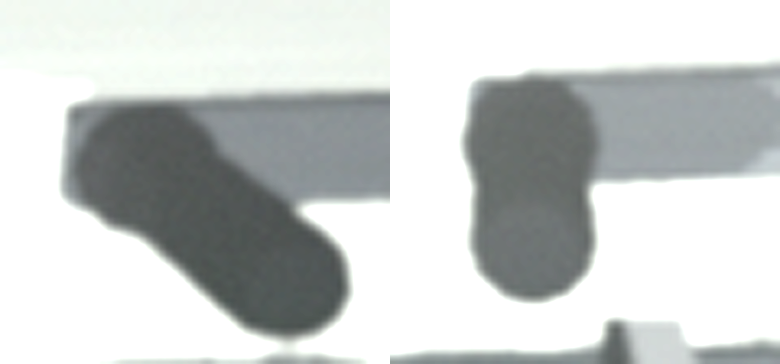

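```bash
python3 - <<'E'
from h import *
a,b=load('wA.png'),load('wB.png')
print(tri(a,(370+289.5/6.5-.5,190+275.5/6.5-.5),b,(250+143.5/6.5-.5,180+238.5/6.5-.5)), T(-.0035,0,.0))
E
```

```text
(array([ 0.52318525, -0.2395418 ,  0.13598918]), np.float64(0.00022699173522931694)) [ 0.5235094  -0.24055633  0.        ]
```

{"name": "servo_tool", "arguments": {"motion": [[[0.06,0,0,-0.05,0,-1],[0.06,0.02,0,-0.05,0,-1],[0.06,0.03,0,-0.05,0,-1],[0.06,0.03,0,-0.05,0,-1],[0.06,0.04,0,-0.05,0,-1],[0.06,0.04,0,0,0,-1],[0.05,0.05,0,0,0,-1],[0.05,0.05,0,0,0,-1],[0.05,0.06,0,0,0,-1],[0.04,0.06,0,0,0,-1],[0.04,0.06,0,0,0,-1],[0.03,0.07,0,0,0,-1]]], "jaw": 100}}

```text
clock: 15.95
position: [0.4623, -0.219, 0.3638]
ee_rot: [0.844, 0.537, -0.007, -0.005]
ft_force: [0.1, 0.0, 0.8]
grip_width: 0.61
```

```bash
python3 - <<'E'
from h import *
st(); rows([.475,-.2445,.34],np.radians(94.2),n=7)
E
```

```text
15.95 p [ 0.4623 -0.219   0.3638] psi 64.94 tilt [-0.017   0.0022] F [0.12 0.03 0.79] T [-0.023 -0.039  0.053] g 0.61 q [ 0.77  0.15 -0.45  1.79  0.07  1.24  1.43]
7
[[-0.05, 0.06, 0.07, -0.03, 0.0, -0.84], [-0.05, 0.06, 0.07, -0.03, 0.0, -0.84], [-0.06, 0.06, 0.07, -0.03, 0.0, -0.84], [-0.06, 0.05, 0.07, -0.03, 0.0, -0.84], [-0.07, 0.05, 0.07, -0.03, 0.0, -0.84], [-0.07, 0.04, 0.07, -0.03, 0.0, -0.84], [-0.07, 0.04, 0.07, -0.03, 0.0, -0.84]]
```

{"name": "servo_tool", "arguments": {"motion": [[[-0.05,0.16,0.05,-0.05,0,-0.85],[-0.05,0.16,0.05,-0.05,0,-0.85],[-0.06,0.17,0.05,-0.05,0,-0.85],[-0.06,0.17,0.05,-0.05,0,-0.85],[-0.07,0.18,0.05,0,0,-0.85],[-0.07,0.18,0.05,0,0,-0.85],[-0.07,0.1,0.05,0,0,-0.85],[0,0,0,0,0,0],[0,0,0,0,0,0]]]}}

```text
clock: 16.85
position: [0.524, -0.2385, 0.3442]
ee_rot: [0.666, 0.746, 0.004, -0.0]
ft_force: [0.2, 0.3, -0.5]
grip_width: 0.606
```

```bash
python3 - <<'E'
from h import *
st(); rows([.5233,-.240,.33],np.radians(94.2),n=3)
snap('wrist','w8.png')
a=cv2.imread('pics/w8.png');cv2.imwrite('pics/w8z.png',cv2.resize(a,None,fx=1.55,fy=1.55))
E
```

```text
16.85 p [ 0.524  -0.2385  0.3442] psi 96.49 tilt [0.0044 0.0058] F [ 0.2   0.31 -0.47] T [0.004 0.029 0.004] g 0.606 q [ 0.77  0.31 -0.5   1.65  0.15  1.22  1.92]
3
[[-0.01, -0.01, 0.09, 0.02, -0.02, 0.15], [-0.01, -0.01, 0.09, 0.02, -0.02, 0.15], [-0.01, -0.01, 0.09, 0.02, -0.02, 0.15]]
```

View pics/w8z.png

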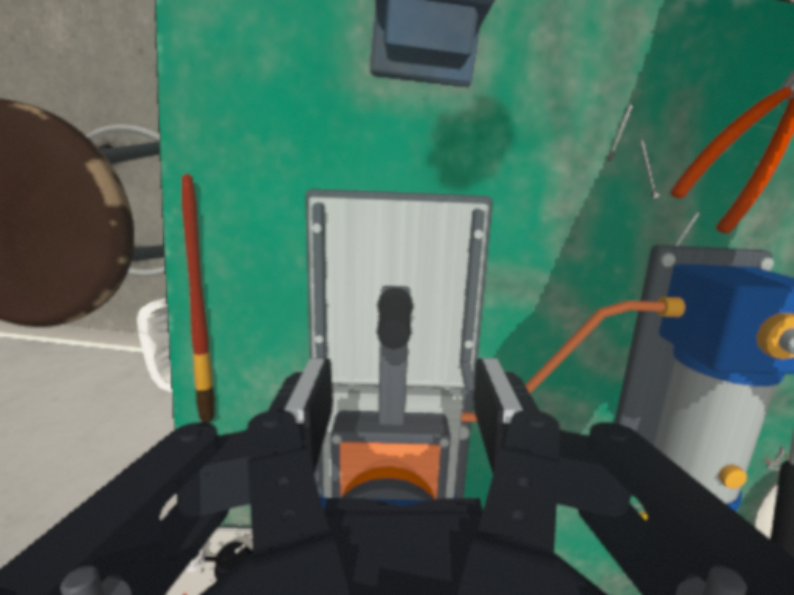

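Post top at (395,330) lies between the fingers. Descending.

{"name": "servo_tool", "arguments": {"motion": [[[-0.01,0,0.3,0.02,-0.02,0.2],[-0.01,0,0.4,0.02,-0.02,0.2],[0,0,0.4,0.02,-0.02,0.1],[0,0,0.25,0,0,0],[0,0,0,0,0,0],[0,0,0,0,0,0]]]}}

```text
clock: 17.5
position: [0.5235, -0.2376, 0.2722]
ee_rot: [0.686, 0.728, -0.0, 0.0]
ft_force: [-0.2, 0.6, 0.1]
grip_width: 0.608
```

```bash
python3 - <<'E'
from h import *
st(); p,R,o=pose();print('grasp pt',p+R[:,2]*.155, 'target [.5233 -.2400 .120]')
rows([.5233,-.240,.2755],np.radians(94.2),n=2)
snap('wrist','w9.png')
a=cv2.imread('pics/w9.png');cv2.imwrite('pics/w9z.png',cv2.resize(a,None,fx=1.55,fy=1.55))
E
```

```text
17.5 p [ 0.5235 -0.2376  0.2722] psi 93.41 tilt [-0.0005 -0.0008] F [-0.25  0.57  0.07] T [-0.025  0.031 -0.053] g 0.608 q [ 0.74  0.38 -0.48  1.73  0.19  1.08  1.83]
grasp pt [ 0.52342123 -0.23772169  0.11718933] target [.5233 -.2400 .120]
2
[[-0.02, -0.0, -0.03, -0.0, 0.0, -0.08], [-0.02, -0.0, -0.03, -0.0, 0.0, -0.08]]
```

View pics/w9z.png

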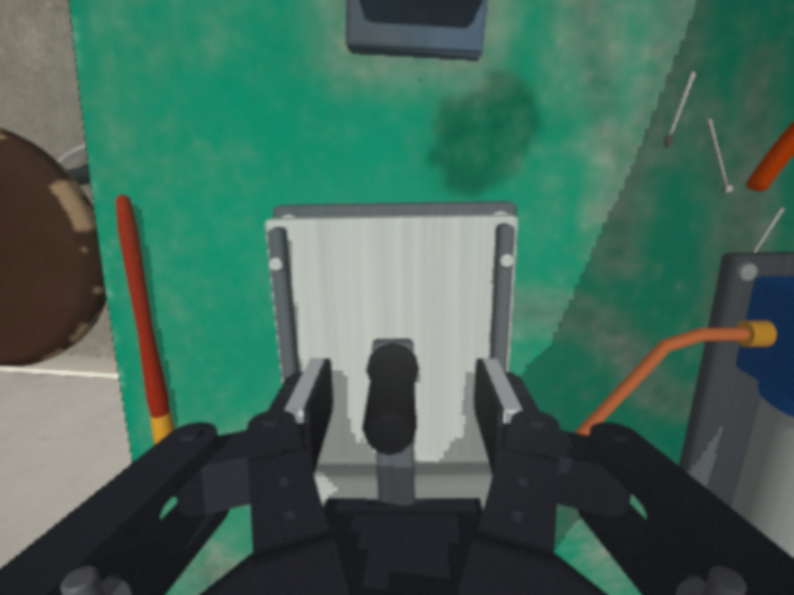

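{"name": "servo_tool", "arguments": {"motion": [[[-0.03,0,-0.03,0,0,-0.08],[-0.02,0,-0.03,0,0,-0.08],[0,0,0,0,0,0]]]}}

```text
clock: 17.85
position: [0.5242, -0.2406, 0.2776]
ee_rot: [0.68, 0.733, -0.0, 0.002]
ft_force: [1.4, -1.1, -1.0]
grip_width: 0.607
```

{"name": "servo_tool", "arguments": {"motion": [[[0,0,0,0,0,0],[0,0,0,0,0,0],[0,0,0,0,0,0],[0,0,0,0,0,0],[0,0,0,0,0,0]]], "jaw": 255, "force": 30}}

```text
clock: 18.35
position: [0.5244, -0.2409, 0.2786]
ee_rot: [0.681, 0.733, 0.0, 0.002]
ft_force: [0.2, -0.5, 0.4]
grip_width: 0.179
```

```bash
python3 - <<'E'
from h import *
st(); p,R,o=pose();print('grasp pt',p+R[:,2]*.155)
E
```

```text
18.35 p [ 0.5244 -0.2409  0.2786] psi 94.22 tilt [ 0.0037 -0.0031] F [ 0.25 -0.55  0.39] T [ 0.054  0.016 -0.026] g 0.179 q [ 0.75  0.37 -0.48  1.72  0.19  1.09  1.85]
grasp pt [ 0.5249712  -0.2413569   0.12357033]
```

Post gripped (15 mm opening). Draw gently along the table's −x, which is tool −y.

{"name": "servo_tool", "arguments": {"motion": [[[0,-0.04,0,0,0,0],[0,-0.08,0,0,0,0],[0,-0.08,0,0,0,0],[0,-0.08,0,0,0,0]]]}}

```text
clock: 18.75
position: [0.5104, -0.2413, 0.2785]
ee_rot: [0.68, 0.733, 0.001, 0.003]
ft_force: [1.5, 0.1, -0.6]
grip_width: 0.174
```

```bash
python3 - <<'E'
from h import *
st(); p,R,o=pose(); g=p+R[:,2]*.155; c,s=np.cos(TH),np.sin(TH); d=g[:2]-TO; print('grasp in table',c*d[0]+s*d[1],-s*d[0]+c*d[1],g[2])
E
```

```text
18.75 p [ 0.5104 -0.2413  0.2785] psi 94.29 tilt [ 0.006  -0.0025] F [ 1.52  0.09 -0.63] T [ 0.139 -0.449 -0.049] g 0.174 q [ 0.77  0.35 -0.48  1.75  0.18  1.08  1.87]
grasp in table -0.015719933667936604 -0.0002583016727628984 0.12351329582029708
```

{"name": "servo_tool", "arguments": {"motion": [[[0,-0.08,0,0,0,0],[0,-0.08,0,0,0,0],[0,-0.08,0,0,0,0],[0,-0.08,0,0,0,0],[0,-0.08,0,0,0,0]]]}}

```text
clock: 19.25
position: [0.4883, -0.243, 0.2784]
ee_rot: [0.68, 0.733, 0.001, 0.003]
ft_force: [2.4, -0.6, -0.4]
grip_width: 0.18
```

```bash
cat >> h.py <<'E'
def gt():
    p,R,o=pose(); g=p+R[:,2]*.155; c,s=np.cos(TH),np.sin(TH); d=g[:2]-TO; print('grasp in table mm',np.round([1e3*(c*d[0]+s*d[1]),1e3*(-s*d[0]+c*d[1]),1e3*g[2]],1))
E
python3 - <<'E'
from h import *
st(); gt()
E
```

```text
19.25 p [ 0.4883 -0.243   0.2784] psi 94.27 tilt [ 0.0058 -0.0026] F [ 2.44 -0.61 -0.39] T [ 0.149 -0.383 -0.005] g 0.18 q [ 0.8   0.31 -0.49  1.8   0.16  1.07  1.9 ]
grasp in table mm [-37.9  -0.3 123.4]
```

{"name": "servo_tool", "arguments": {"motion": [[[0,-0.08,0,0,0,0],[0,-0.08,0,0,0,0],[0,-0.08,0,0,0,0],[0,-0.08,0,0,0,0],[0,-0.08,0,0,0,0],[0,-0.08,0,0,0,0],[0,-0.08,0,0,0,0],[0,-0.08,0,0,0,0]]]}}

```text
clock: 20.05
position: [0.4533, -0.2456, 0.278]
ee_rot: [0.68, 0.733, 0.001, 0.003]
ft_force: [2.4, -0.6, -2.1]
grip_width: 0.174
```

```bash
python3 - <<'E'
from h import *
st(); gt()
E
```

```text
20.05 p [ 0.4533 -0.2456  0.278 ] psi 94.26 tilt [ 0.0054 -0.0025] F [ 2.42 -0.61 -2.06] T [ 0.078 -0.45   0.014] g 0.174 q [ 0.84  0.24 -0.48  1.88  0.13  1.05  1.95]
grasp in table mm [-73.1  -0.3 123. ]
```

{"name": "servo_tool", "arguments": {"motion": [[[0,-0.08,0,0,0,0],[0,-0.08,0,0,0,0],[0,-0.08,0,0,0,0],[0,-0.08,0,0,0,0],[0,-0.08,0,0,0,0],[0,-0.08,0,0,0,0],[0,-0.08,0,0,0,0],[0,-0.08,0,0,0,0],[0,-0.05,0,0,0,0],[0,0,0,0,0,0]]]}}

```text
clock: 21.05
position: [0.4147, -0.2484, 0.2774]
ee_rot: [0.68, 0.733, 0.0, 0.002]
ft_force: [0.4, -0.1, -2.6]
grip_width: 0.172
```

```bash
python3 - <<'E'
from h import *
st(); gt(); snap('wrist','w10.png')
a=cv2.imread('pics/w10.png');cv2.imwrite('pics/w10z.png',cv2.resize(a,None,fx=1.55,fy=1.55))
a=snap('top','t10.png')['color'][80:220,225:415,::-1];cv2.imwrite('pics/t10z.png',cv2.resize(a,None,fx=4.2,fy=4.2,interpolation=cv2.INTER_CUBIC))
E
```

```text
21.05 p [ 0.4147 -0.2484  0.2774] psi 94.24 tilt [ 0.0035 -0.0023] F [ 0.38 -0.12 -2.59] T [ 0.024 -0.077  0.008] g 0.172 q [ 0.89  0.17 -0.48  1.96  0.09  1.03  2.02]
grasp in table mm [-112.    -0.3  122.4]
```

View pics/w10z.png

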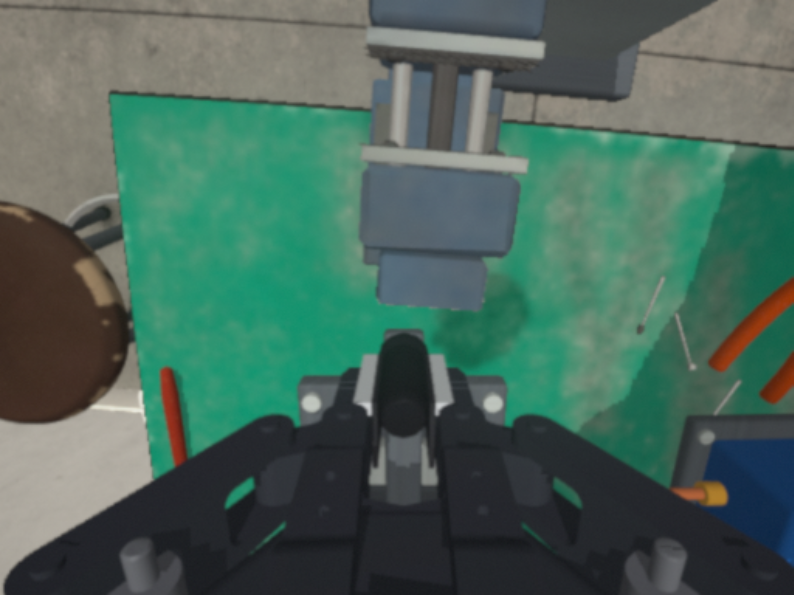

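View pics/t10z.png

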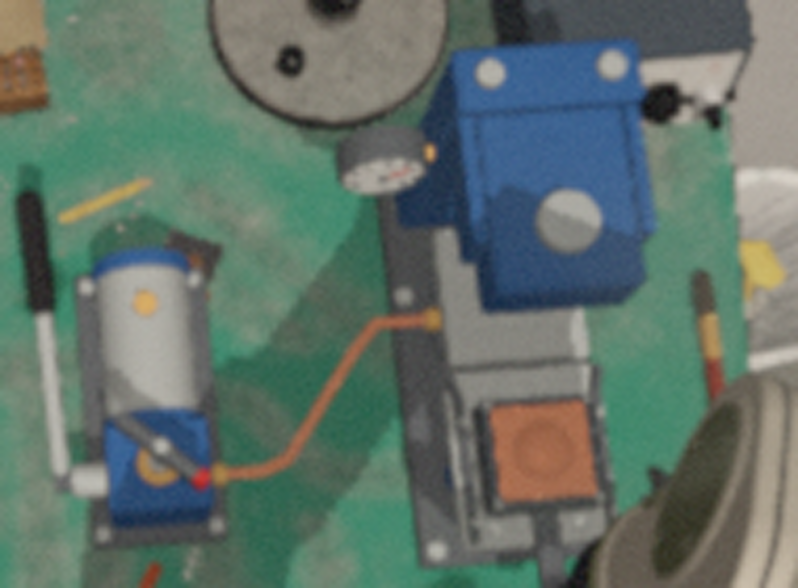

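The whole die is on the table between the fences (top zoom: block (485–600, 400–510), table edge at y≈365). Releasing and rising.

{"name": "servo_tool", "arguments": {"motion": [[[0,0,0,0,0,0],[0,0,0,0,0,0],[0,0,0,0,0,0],[0,0,0,0,0,0],[0,0,-0.3,0,0,0],[0,0,-0.6,0,0,0],[0,0,-0.8,0,0,0],[0,0,-0.6,0,0,0],[0,0,0,0,0,0]]], "jaw": 110}}

```text
clock: 22.05
position: [0.4148, -0.2479, 0.3963]
ee_rot: [0.68, 0.733, 0.0, 0.001]
ft_force: [0.1, -0.2, 0.0]
grip_width: 0.571
```

{"name": "servo_tool", "arguments": {"motion": [[[0,-0.4,-0.2,0,0,0],[0,-0.5,0,0,0,0],[0,-0.3,0,0,0,0],[0,0,0,0,0,0]]]}}

```text
clock: 22.45
position: [0.3535, -0.2522, 0.4061]
ee_rot: [0.68, 0.734, 0.001, 0.002]
ft_force: [0.1, 0.5, 0.2]
grip_width: 0.565
```

```bash
python3 - <<'E'
from h import *
st(); snap('wrist','w11.png')
a=cv2.imread('pics/w11.png');cv2.imwrite('pics/w11z.png',cv2.resize(a,None,fx=1.55,fy=1.55))
a=snap('top','t11.png')['color'][80:220,225:415,::-1];cv2.imwrite('pics/t11z.png',cv2.resize(a,None,fx=4.2,fy=4.2,interpolation=cv2.INTER_CUBIC))
E
```

```text
22.45 p [ 0.3535 -0.2522  0.4061] psi 94.37 tilt [ 0.0032 -0.0012] F [0.13 0.52 0.21] T [ 0.017  0.029 -0.012] g 0.565 q [ 0.97 -0.08 -0.43  1.91 -0.03  1.3   2.2 ]
```

View pics/w11z.png

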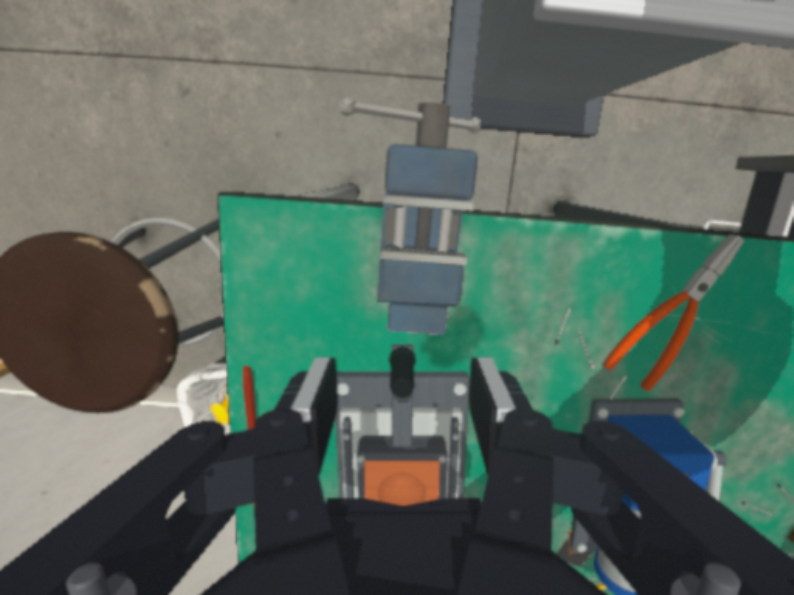

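View pics/t11z.png

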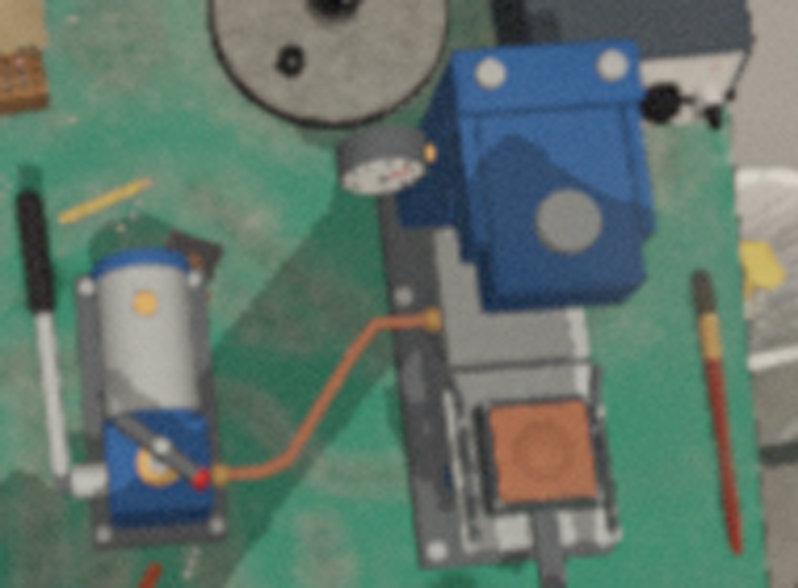

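```bash
python3 - <<'E'
from h import *
c=load('t11.png'); P=onz(c,225+544.5/4.2-.5,80+451.5/4.2-.5,.1035)
cc,s=np.cos(TH),np.sin(TH)
tt=lambda P:np.round([1e3*(cc*(P[0]-TO[0])+s*(P[1]-TO[1])),1e3*(-s*(P[0]-TO[0])+cc*(P[1]-TO[1]))],1)
print('die in table mm',tt(P))
for q in ((450,368),(597,362),(470,545),(612,545)): print(q,tt(onz(c,225+q[0]/4.2-.4,80+q[1]/4.2-.4,.0745)))
a,b=load('w11.png'),load('t11.png')
print('post',tt(onz(a,402/1.55-.2,358/1.55-.2,.137)))
x=load('t10.png')['color'].astype(int)-c['color'].astype(int); print('change at die px',np.abs(x[172:205,342:366]).mean())
for r in ((100,250),): pass
t0=load('top0.png')['color'].astype(int)
for n,(x0,y0,x1,y1) in dict(hammers=(138,195,205,270),pliers=(240,212,282,272)).items(): print(n,np.abs(t0-c['color'])[y0:y1,x0:x1].mean())
E
```

```text
die in table mm [-4.8 -0.2]
(450, 368) [59.1 44.4]
(597, 362) [ 56.  -50.1]
(470, 545) [-55.1  45.2]
(612, 545) [-62.  -43.7]
post [-134.8    1.1]
change at die px 4.957491582491582
hammers 2.965837479270315
pliers 20.976190476190474
```

Die at table (−4.8, −0.2) mm, well inside limits, and the robot is clear of everything. The brightness change at the pliers matches the arm's shadow falling there in the last views, and nothing went near them. Handing in.

```bash
python3 -c "
from h import *
print(order.hand_in()); st()"
```

```text
the job is handed in; nothing more can be done
None
the job is handed in; nothing more can be done
```

The job is handed in: the platen is level, the valve is nipped shut, and the die lies on the feed table between the fences. It took about 22.5 s, and no verdict was reported.

- **Valve and platen:** I opened the valve about 18° and the platen sank about 16 mm, at up to about 6 mm/s. I felt the seat about 22° clockwise of the bar's start and nipped to 0.39 N m measured, which is roughly 0.25 N m on the seat after friction. After I let go, triangulated edges put the platen at about 75.2 mm and the table at about 74.6 mm, level within about 1 mm.
- **Die:** I drew it out by the post with about 2.5 N at most on the wrist, let go and moved clear. The last top view puts it at x = −4.8 mm, y = −0.2 mm on the table, well inside the limits.
- **Checks that disagreed or were left open:**
  - Tracking the post in the scene view was unreliable, so I relied on the die patch and the wrist-camera triangulation instead.
  - A post position cast from the last wrist view came out 20 mm off. I had picked the pixel roughly on the post's shaft, so I discarded it.
  - The picture changed around the pliers. I put this down to the arm's shadow, since the gripper never went near them, but I did not measure their position again.
  - I could not measure the seat force after releasing the valve.

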